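# Set a batch of glued photo key fobs in the ratchet clamp under the light bar

## Task

The photo key fobs on the bamboo mat are freshly glued. Lay all of them flat in one row on the bed of the gluing board, squarely between the clamp's jaws, pump the clamp's trigger until its sprung pad holds the row tight, then turn the rotary switch on and leave the light on for about five seconds with the row still clamped. Turn the switch off, press the clamp's release so that the jaw runs all the way back, and lay all the fobs flat in the aluminium keyring tray, none on top of another, without disturbing the toothpick holder or the remote caddy.

Things in the scene. Friction and masses are not known exactly. Their poses are not given: they have to be found in the camera images.
- station: gluing board: fixed plywood board, 300 x 280 x 8 mm, with a one-hand ratchet bar clamp lying screwed on it, a light bar and a switch box. Origin on the worktop near its middle; z up, x away from the robot (turned up to 0.2 rad), y along the clamp's bar. Along +y: moving jaw, bed, fixed jaw, clamp body. The clamp's grip lies along -x from the body, the trigger beside it on its -y side
- bed (a point): centre of the flat grey bed between the open jaws, on its surface, 28 mm above the worktop; axes as the station. The row runs along y on a thin black line (x = 0), fob length along x. Fixed jaw face at y = +72.5 mm, open pad face at y = -72.5 mm (room for four fobs, 30 mm each). Bed flat for x = -50 to 54 mm; jaws 52 mm wide, up to 22 mm above the bed; light bar from x = 67 mm, 34 mm above the bed
- fixed_jaw (a point): middle of the fixed jaw's face at the +y end of the row, 8 mm above the bed
- pad_face (a point): middle of the moving jaw's sprung pad face, which pushes the row in +y; 10 mm above the bed
- jaw (a joint): how far the moving jaw has closed, m: 0 fully open, 0.1 at most, closing towards station +y. The ratchet holds it every 6 mm (0.005, 0.011, ..). A return spring (2 to 5 N) runs it back to 0 in about 1 s while the release is held down. Left part closed at the start. The bar's end comes out behind the clamp body by as much
- pad (a joint): how far the sprung pad is pressed back into the moving jaw, m: 0 out, 0.010 fully in; 2.5 N to start moving, 7.5 N fully in. A row held tight presses it in about 4 mm, or 9 to 10 mm after one click more (both good); fobs can be loose at 0
- trigger (a joint): trigger angle, rad: 0 let go, 0.34 fully pulled to the grip (22 mm at point trigger_front); springs back by itself. Each full pull (slower than 0.1 m/s) and full return moves the jaw 12 mm (two clicks); the first third of the pull is free play. A full pull takes 8 to 15 N, up to 20 N when the row is tight, where the trigger may stop short
- trigger_front (a point): middle of the trigger's front face (away from the grip), 65 mm from its hinge, 25 mm above the worktop; trigger 12 mm thick, 12 to 38 mm up, reaching 20 mm farther out. Push here towards station +y, or squeeze trigger and grip (21 mm wide, 8 to 38 mm up) together: 60 mm over both let go, 38 mm pulled. Board top below: 8 mm up. 45 mm free in front
- release (a joint): release rocker, rad: 0 up, 0.22 fully pressed (7 mm at the tab); it holds the ratchet's pawl, springs up when let go. From 0.18 on the ratchet is free
- release_tab (a point): middle of the top of the release's thumb tab, a grey plate 22 x 22 mm on top of the clamp body, 56 mm above the worktop; press straight down with about 3 to 5 N and hold until the jaw has run back. Below it, 12 mm lower, is the fixed jaw's top
- switch (a joint): rotary switch of the light, rad: 0 off, 1.571 on, turning clockwise seen from above; sprung detents at both ends, over-centre half-way (from about 1.0 it snaps home by itself). Takes 0.1 N m
- switch_handle (a point): middle of the switch's bar handle on the square grey switch box (68 mm square, top 40 mm up), 61 mm above the worktop; bar 52 mm long along the point's own x, 13 mm thick along its y, from 48 to 74 mm above the worktop. The point turns with the handle; when off the bar lies along station x
- tray_floor (a point): centre of the silver aluminium keyring tray's floor (fixed), 3 mm above the worktop; inner size 204 mm along its x, 119 mm along its y, walls 11 mm above the floor, 3 mm thick
- mat: bamboo slat mat, 230 (x) x 120 (y) x 4 mm, fixed, on which the fobs lie at the start; origin at the centre of its underside
- fob1_centre (a point): centre of a photo key fob, an aluminium frame with glass on both faces, 44 (own x) x 30 (own y) x 14 mm (own z), about 50 g, either face up; may be absent
- fob2_centre (a point): centre of a photo key fob, an aluminium frame with glass on both faces, 44 (own x) x 30 (own y) x 14 mm (own z), about 50 g, either face up; may be absent
- fob3_centre (a point): centre of a photo key fob, an aluminium frame with glass on both faces, 44 (own x) x 30 (own y) x 14 mm (own z), about 50 g, either face up; may be absent
- fob4_centre (a point): centre of a photo key fob, an aluminium frame with glass on both faces, 44 (own x) x 30 (own y) x 14 mm (own z), about 50 g, either face up; may be absent
- toothpicks: white ceramic toothpick holder, 48 mm across, 72 mm high with its toothpicks; leave alone
- caddy: black plastic remote caddy, 100 x 170 x 90 mm, with two remotes standing 121 mm high; leave alone
Mind the look-alikes: they are no part of the job. Leave any orange look-alike of the part that bears fob4_centre alone.

How it is judged (in metres and radians):
On the way, in this order (a step that is already met when the one before it is completed fails the run):
1. all the fobs lie in a row on the bed between the jaws (each within 13 mm of the centre line) and the pad is pressed in more than 2 mm by the pumped jaw (value of joint pad above 0.002 m and x of fob1_centre in the frame of bed between -0.013 and 0.013 m and y of fob1_centre in the frame of bed between -0.073 and 0.073 m and z of fob1_centre in the frame of bed between 0.003 and 0.012 m and x of fob2_centre in the frame of bed between -0.013 and 0.013 m and y of fob2_centre in the frame of bed between -0.073 and 0.073 m and z of fob2_centre in the frame of bed between 0.003 and 0.012 m and x of fob3_centre in the frame of bed between -0.013 and 0.013 m and y of fob3_centre in the frame of bed between -0.073 and 0.073 m and z of fob3_centre in the frame of bed between 0.003 and 0.012 m and x of fob4_centre in the frame of bed between -0.013 and 0.013 m and y of fob4_centre in the frame of bed between -0.073 and 0.073 m and z of fob4_centre in the frame of bed between 0.003 and 0.012 m), for 0.3 s.
2. the switch is on (past 1.3 rad) for 4.5 s with the row still clamped (all of step 1 and value of joint switch above 1.3 rad), for 4.5 s.
3. the switch is turned off again (below 0.2 rad) (value of joint switch below 0.2 rad), for 0.2 s.
4. the release is pressed and the jaw has run back fully (below 4 mm) (value of joint jaw below 0.004 m), for 0.2 s.
At the end, for the whole second after the job is handed in: every fob present lies flat on the tray's floor (centre within 95 mm and 52 mm of the tray's centre along its length and width, 3 to 11 mm above its floor), the switch is off (below 0.2 rad) and the jaw is fully open (below 6 mm) (x of fob1_centre in the frame of tray_floor between -0.095 and 0.095 m and y of fob1_centre in the frame of tray_floor between -0.052 and 0.052 m and z of fob1_centre in the frame of tray_floor between 0.003 and 0.011 m and x of fob2_centre in the frame of tray_floor between -0.095 and 0.095 m and y of fob2_centre in the frame of tray_floor between -0.052 and 0.052 m and z of fob2_centre in the frame of tray_floor between 0.003 and 0.011 m and x of fob3_centre in the frame of tray_floor between -0.095 and 0.095 m and y of fob3_centre in the frame of tray_floor between -0.052 and 0.052 m and z of fob3_centre in the frame of tray_floor between 0.003 and 0.011 m and x of fob4_centre in the frame of tray_floor between -0.095 and 0.095 m and y of fob4_centre in the frame of tray_floor between -0.052 and 0.052 m and z of fob4_centre in the frame of tray_floor between 0.003 and 0.011 m and value of joint switch below 0.2 rad and value of joint jaw below 0.006 m); the robot touches nothing.
It fails at once if the toothpick holder is moved more than 30 mm (distance of toothpicks from where it was at the start of the episode above 0.03 m).
It fails at once if the remote caddy is moved more than 30 mm (distance of caddy from where it was at the start of the episode above 0.03 m).
Of fob1, fob2, fob3, fob4 only 2 to 4 are there at a start; the rules pass over those that are not, and their reading is None.
At some moment in a run one of fob1, fob2, fob3, fob4 may be knocked a few centimetres aside while the robot is not near it.
Once in a run the grip may slacken for a moment while it holds something.
It also fails if it takes over 210 s, if anything falls off the work surface, if the arm or the gripper's body presses on something with over 40 N, if the wrist force passes 120 N, or if a joint passes its speed limit or range.

## Robot

A 6-joint arm with a two-finger parallel gripper is mounted at the origin on the work surface. World frame = base frame: x ahead of the robot, y to its left, z up, the work surface at z = 0. Lengths are in m, angles in degrees, forces in N, time in s.
With the tool pointing down it reaches from about 0.4 to 0.825 m from the base axis. Payload 7 kg.
Tool frame: the origin (TCP) lies on the centre line of the jaws, within the pads' length; the fingertips stand 19 mm ahead of it and the grasp point (between the pads) is the TCP; z points along the fingers, y is the line along which they close (so a half turn about z gives the same grasp; the last joint's range is limited). The gripper opens to 88 mm and grips with 3 to 60 N. Pads are 19 mm wide; open, the fingers measure 130 mm over their backs; the gripper's body (78 mm by 193 mm) begins 47 mm behind the grasp point.
Start: joints at [-53.967, 20.546, 0.682, 0, -70.136, -16.507], TCP at [0.226, -0.636, 0.246] pointing down, gripper open.
Joint ranges: [-176.03, 176.03], [-82.01, 121.73], [-58.28, 71.71], [-173.87, 95.51], [-174.79, -0.11], [-173.66, 173.66]. Speed limits (degrees/s): [136.94, 136.94, 172.46, 180, 180, 180].

## Interface

Orientations are given as [roll, pitch, yaw] about the fixed x, y, z axes, in that order (R = Rz(yaw) Ry(pitch) Rx(roll)).
In Python, from plant import get_state, capture, close_job gives the robot as it stands.
- The arm moves only by the tool apply_moves, never from a script. Its argument "targets" is a list of rows, each a list of 7 numbers: the opening, from 0 (shut) to 1 (fully open), then the shift along the tool's x, y, z normalised to -1 to 1, where 1 is 1000 mm, then the turn, a rotation vector about the tool's x, y, z normalised to -1 to 1, where 1 is 90 degrees. In form: [[claw, tx, ty, tz, ax, ay, az], ...]. A call has 1 to 20 rows; each row shifts and turns the commanded pose from where the row before left it, along the tool's axes as they then stand; what a row does not reach is not made up. A row lasts 1/12 s, in which the tool goes at most 41.7 mm and 7.16 degrees, less where a joint would pass 70% of its speed; a pose out of reach is approached as far as the arm can. A call with a number of a shift or a turn outside -1 to 1 is refused whole. A call with a gripper value outside its range is refused whole. The fingers move at their own pace and stop on an object; "newtons" is the grip in N (left out, the last holds). Time passes only in rows, so rows that do not move let the fingers close. It gives the time, the measured TCP pose, the force, the opening and the grip force at its end, in the units of the state.
- get_state(): the state, without advancing time (a new reading comes with each control period).
- capture(name): name is "scene" or "top"; returns a dict with "frame" (480x640x3 uint8, red, green, blue), "range_z" (480x640 float32, m along the optical axis (not along the pixel's ray), 0 where there is no reading), "camera_matrix" (3x3 intrinsics, pixels), "T" (4x4, takes a point from camera to world coordinates). Camera axes: x right, y down, z forward; pixel columns grow to the right and rows downward; lengths in m; the calibration is good to about 2 mm. A picture is of the moment at which its call begins.
- close_job(): hands the job in; it is judged then, once.
The state is a dict: "time_s": time; "joints": joint angles; "qd": joint speeds; "joint_torque": joint torques, N m; "tcp_pos": TCP position; "eef_rot": TCP orientation; "contact_force": force on the tool from outside, world axes, zero at the start; "moment": the same for the moment, N m; "gripper_width": finger opening in m; "gripper_force": force on a finger pad.
Only numpy, scipy, OpenCV 4.12 (cv2) and the standard library are available. Lean on these libraries where they do the work, as an engineer would, in place of code of your own. Each camera call takes 0.05 s, during which the arm holds its last target. There are 200 camera calls.

## Working session

There is one attempt and no reset: what is moved stays moved. The work goes in short steps, Python scripts to look and compute and a tool call to move; the robot and the scene stay as the last step left them, time stands still between calls to the robot, and variables do not carry over. Pictures are saved under pics/ and viewed, at most 14 in all, crops included, and the job is handed in when it is done.

Besides the shell and the picture viewer there is one more tool, called after "Emit:" by a JSON object that holds its "api" and its "payload", one argument or row to a line. apply_moves: Moves the arm, as the interface text tells. Scaled input: -1 to 1 covers 1000 mm each way for a shift and 90 degrees each way for a turn. Its arguments: {"type":"object","properties":{"targets":{"type":"array","items":{"type":"array","items":{"type":"number"}}},"newtons":{"type":"number"}},"required":["targets"]}

```bash
ls; mkdir -p pics
cat > h.py <<'E'
import numpy as np, cv2
from plant import get_state, capture, close_job
def snap(cam,name=None):
    d=capture(cam)
    if name: cv2.imwrite(f'pics/{name}.png',d['frame'][:,:,::-1])
    return d
def pts(d):
    """world xyz for every pixel from depth"""
    K=d['camera_matrix'];z=d['range_z'];v,u=np.mgrid[:480,:640]
    P=np.stack([(u-K[0,2])/K[0,0]*z,(v-K[1,2])/K[1,1]*z,z],-1)
    W=P@d['T'][:3,:3].T+d['T'][:3,3]; W[z==0]=np.nan
    return W
E
python3 - <<'E'
from h import *
for c in('scene','top'):
    d=snap(c,c+'0'); np.savez(c+'0.npz',**d); print(c,d['T'].round(3).tolist(),d['camera_matrix'].round(1).tolist())
print(get_state())
E
```

```text
pics
scene [[-0.548, 0.714, -0.437, 1.252], [0.837, 0.471, -0.28, 0.527], [0.006, -0.519, -0.855, 1.426], [0.0, 0.0, 0.0, 1.0]] [[581.5, 0.0, 322.6], [0.0, 581.5, 235.9], [0.0, 0.0, 1.0]]
top [[-0.02, -0.998, 0.055, 0.489], [-1.0, 0.02, 0.001, 0.074], [-0.002, -0.055, -0.998, 1.124], [0.0, 0.0, 0.0, 1.0]] [[509.7, 0.0, 323.7], [0.0, 509.7, 239.7], [0.0, 0.0, 1.0]]
{'time_s': 0.1, 'joints': array([-5.39677607e+01,  2.05873118e+01,  6.36702222e-01, -1.81564739e-02,
       -7.01366522e+01, -1.65066304e+01]), 'qd': array([-0.15456739, -0.09258614,  0.19891171,  0.02370728, -0.00644888,
       -0.0346087 ]), 'joint_torque': array([-7.21953729e-04, -5.84164131e+01,  2.93750381e+01,  7.01531768e+00,
        1.01910697e-02, -5.89268257e-05]), 'tcp_pos': array([ 0.22542718, -0.63578229,  0.24469763]), 'eef_rot': array([ 1.79911485e+02, -8.43014365e-03, -1.60480567e+02]), 'contact_force': array([-0.04696202,  0.43731646, -0.3622817 ]), 'moment': array([-0.00629566,  0.01641683,  0.07571888]), 'gripper_force': 0.0, 'gripper_width': 0.08737982770417699}
```

View pics/top0.png

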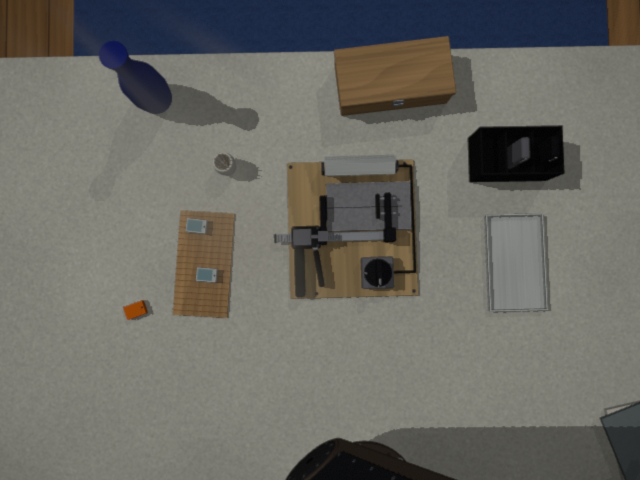

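View pics/scene0.png

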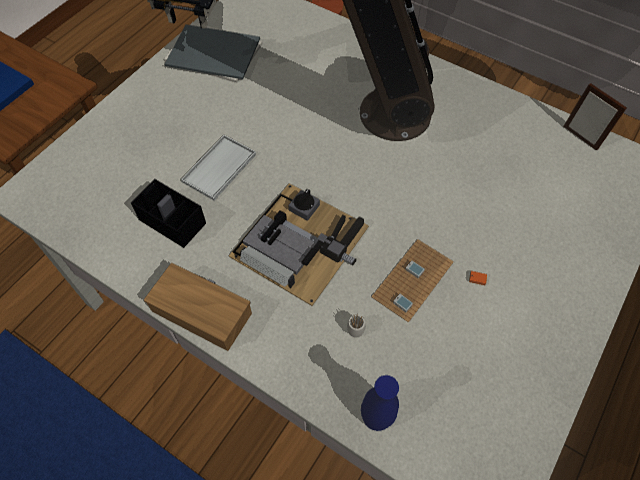

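The top view shows two fobs on the mat at (197,227) and (206,275), the board at (290–418, 160–298), the tray at (517,262) and an orange decoy at (135,310). Next I'll take a closer crop and measure.

Run:
```python
from h import *
d=dict(np.load('top0.npz')); W=pts(d); f=d['frame']; hsv=cv2.cvtColor(f,cv2.COLOR_RGB2HSV)
c=cv2.resize(f[150:310,265:430],None,fx=4.5,fy=3.7,interpolation=cv2.INTER_CUBIC)
c=cv2.resize(f[153:307,265:430],(750,700)[:2] if 0 else (640,597),interpolation=cv2.INTER_CUBIC); cv2.imwrite('pics/crop_top.png',c[:,:,::-1])
K=d['camera_matrix'];T=d['T']
def plane(u,v,z):
    r=T[:3,:3]@np.array([(u-K[0,2])/K[0,0],(v-K[1,2])/K[1,1],1]); return T[:3,3]+r*(z-T[2,3])/r[2]
m=cv2.inRange(hsv,(8,60,40),(28,255,255))
def rect(sub,z,name):
    cs,_=cv2.findContours(sub,cv2.RETR_EXTERNAL,cv2.CHAIN_APPROX_NONE); p=np.concatenate([k for k in cs if cv2.contourArea(k)>30]).reshape(-1,2)
    w=np.array([plane(*q,z)[:2] for q in p],np.float32); print(name,cv2.minAreaRect(w))
b=m.copy();b[:, :282]=0;b[:,425:]=0;b[:150]=0;b[310:]=0;rect(b,.008,'board')
t=m.copy();t[:,:165]=0;t[:,240:]=0;t[:200]=0;t[330:]=0;rect(t,.004,'mat')
# fobs
for (u,v) in((197,227),(206,275)):
    s=np.zeros_like(m);s[v-13:v+14,u-18:u+19]=cv2.inRange(hsv,(40,0,70),(130,255,255))[v-13:v+14,u-18:u+19]
    rect(s,.018,'fob'); print(W[v,u])
# tray
g=W[205:320,480:555,2]; 
s=np.zeros_like(m); s[205:320,480:555]=((g>.010)&(g<.025)).astype(np.uint8)*255; rect(s,.014,'tray rim'); print(W[262,517])
# heights map of board
np.set_printoptions(linewidth=250)
print((W[156:304:5,268:425:5,2]*1000).round(0).astype(int))
```

```text
board ((0.5743317604064941, 0.012604430317878723), (0.29958853125572205, 0.2799364924430847), 0.49083083868026733)
mat ((0.5032690167427063, 0.3403093218803406), (0.12097218632698059, 0.2295847237110138), 85.6116943359375)
fob ((0.5863293409347534, 0.35531216859817505), (0.036149896681308746, 0.027589434757828712), 81.72724151611328)
[0.58275284 0.3498537  0.01881864]
fob ((0.4792519211769104, 0.33133214712142944), (0.04167645424604416, 0.027510130777955055), 83.28082275390625)
[0.47813681 0.33142908 0.01705436]
tray rim ((0.49354851245880127, -0.3416283428668976), (0.21118171513080597, 0.1279299259185791), 0.22470830380916595)
[ 0.49290767 -0.34783657  0.00530471]
[[                   0                    2                   -2                    5                   -4                    4                   -3                    0                    0                    1 -9223372036854775808
                    -1                   42                   40                   41                   38                   36                   41                   44                   46   
[... 19305 characters left out ...]
  1                    1                    1                    0                    1                   -2                   -1                    0                    3                    4
                     3                   -2                   -1                    2                    0                    2                    0                   -6                    1                    1                    5
                     2                    0                   -2                    1                    1                    3                    1                    1                    0                    1]]<stdin>:23: RuntimeWarning: invalid value encountered in cast
```

View pics/crop_top.png

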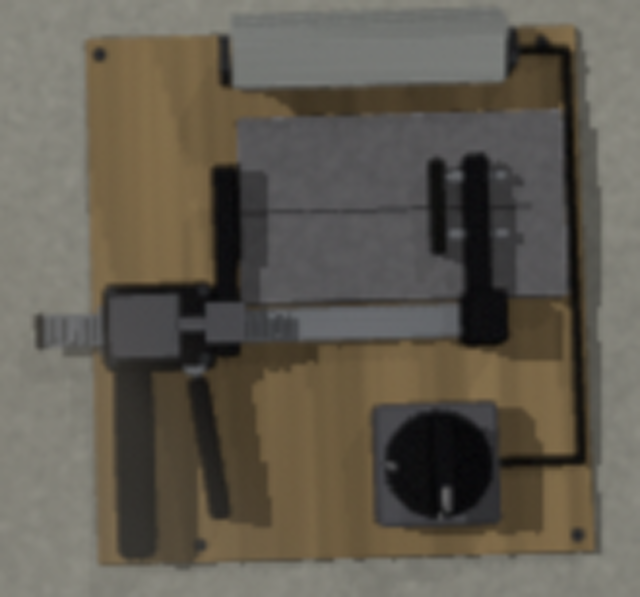

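Crop: the row line runs (240,212)–(530,205), the fixed jaw's right edge is at u≈238, the tab is at (226,322), the trigger front runs (208,375)–(230,515), and the switch box is centred at (436,463). Now I'll turn these into positions.

```bash
cat >> h.py <<'E'
def plane(d,u,v,z):
    K=d['camera_matrix'];T=d['T'];r=T[:3,:3]@np.array([(u-K[0,2])/K[0,0],(v-K[1,2])/K[1,1],1]); return T[:3,3]+r*(z-T[2,3])/r[2]
def proj(d,p):
    T=d['T'];c=T[:3,:3].T@(np.asarray(p,float)-T[:3,3]);q=d['camera_matrix']@c;return q[:2]/q[2]
E
python3 - <<'E'
from h import *
d=dict(np.load('top0.npz'))
C={'line0':(242,212,28),'line1':(530,205,28),'fixjaw_face_top_a':(238,168,50),'fixjaw_b':(238,300,50),'fixjaw_bot':(240,270,29),'pad face':(429,205,48),'tab':(226,322,56),
'trig_hingefront':(207,378,38),'trig_tipfront':(230,517,38),'trig_tipback':(213,518,38),'grip_r':(156,460,38),'grip_l':(118,460,38),'box tl':(374,405,40),'box tr':(497,402,40),'box bl':(375,525,40),'box br':(499,527,40),
'handle top end a':(447,515,74),'handle top end b':(433,412,74),'lightbar near l':(232,87,56),'lightbar near r':(505,80,56),'bed l':(238,118,28),'bed br':(568,298,28),
'board bl':(100,563,8),'board tl':(87,38,8),'board tr':(578,28,8),'board br':(597,548,8)}
for k,(a,b,z) in C.items(): print(k,plane(d,a/3.879+265-.4,b/3.879+153-.4,z/1000)[:2].round(4))
s=dict(np.load('scene0.npz'));W=pts(s)
f=s['frame'][170:310,220:380];cv2.imwrite('pics/crop_scene.png',cv2.resize(f,(680,595),interpolation=cv2.INTER_CUBIC)[:,:,::-1])
E
```

```text
line0 [0.6192 0.0663]
line1 [ 0.6198 -0.0943]
fixjaw_face_top_a [0.6408 0.0681]
fixjaw_b [0.5684 0.0696]
fixjaw_bot [0.5867 0.068 ]
pad face [ 0.6186 -0.036 ]
tab [0.5562 0.0763]
trig_hingefront [0.5267 0.0874]
trig_tipfront [0.4503 0.0763]
trig_tipback [0.4499 0.0856]
grip_r [0.4823 0.1163]
grip_l [0.4827 0.1371]
box tl [ 0.51   -0.0038]
box tr [ 0.5103 -0.0713]
box bl [ 0.4445 -0.0028]
box br [ 0.442  -0.0705]
handle top end a [ 0.4504 -0.0386]
handle top end b [ 0.505  -0.0326]
lightbar near l [0.6844 0.0705]
lightbar near r [ 0.6852 -0.0783]
bed l [0.672  0.0674]
bed br [ 0.5675 -0.1139]
board bl [0.4249 0.1499]
board tl [0.723  0.1525]
board tr [ 0.7231 -0.1275]
board br [ 0.4278 -0.1295]
```

View pics/crop_scene.png

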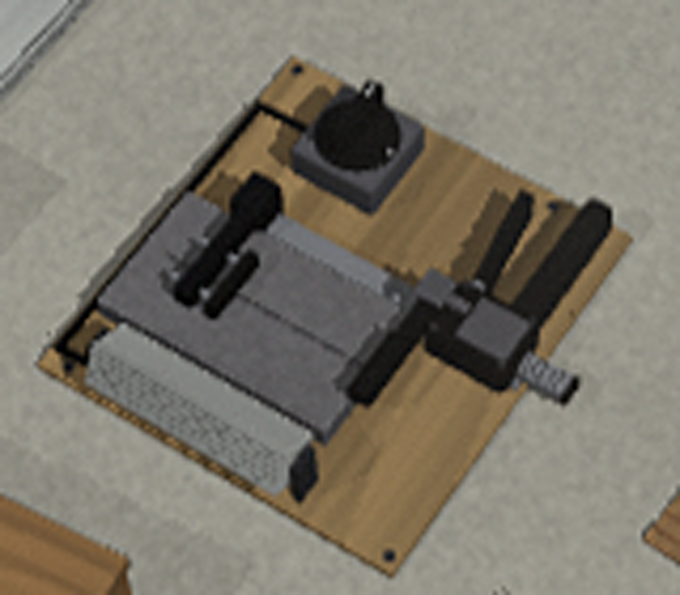

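Scene view confirms the layout: moving jaw part closed (pad face about y=-0.036), handle along x, yaw about 0. Next I'll look closely at the fobs and the holder.

Run:
```python
from h import *
d=dict(np.load('top0.npz'));f=d['frame'];W=pts(d)
c=cv2.resize(f[140:300,165:265],(500,800)[:2],interpolation=cv2.INTER_CUBIC)
a=cv2.resize(f[213:243,177:222],(360,240),interpolation=cv2.INTER_CUBIC);b=cv2.resize(f[260:290,185:230],(360,240),interpolation=cv2.INTER_CUBIC)
h=cv2.resize(f[145:180,205:250],(360,280),interpolation=cv2.INTER_CUBIC)
h=cv2.copyMakeBorder(h,0,0,0,0,cv2.BORDER_CONSTANT)
o=np.zeros((520,720,3),np.uint8);o[:240,:360]=a;o[:240,360:]=b;o[240:,:360]=h
cv2.imwrite('pics/fobs.png',o[:,:,::-1])
# fob by non-bamboo saturation on mat
hsv=cv2.cvtColor(f,cv2.COLOR_RGB2HSV)
for u,v in((197,227),(206,275)):
    print(hsv[v,u-16:u+17,1],hsv[v,u-16:u+17,0],hsv[v,u-16:u+17,2],sep='\n')
r=(W[140:185,205:245]); k=r[...,2]>.03; q=r[k]; print('holder',q.min(0),q.max(0),np.median(q,0))
```

```text
[111 111 110 108  80   9  32  41  41  41  41  38  41  41  36  36  38  36
  36  38  30  11   7   8  10  17  55  76  82  81  82  83  94]
[16 16 16 15 16 53 92 94 94 94 92 94 94 94 92 92 94 92 92 92 92 72 30 30
 30 20 17 17 16 16 16 17 17]
[119 119 118 111 109 118 112 106 106 105 105 106 106 106 106 105 106 106
 105 106 112 119 111  99 103  88  83  84  87  88  87  89 106]
[130 128 126 128 134 104  15  31  54  59  58  58  56  58  58  58  58  56
  56  58  58  50  23   9   3   5   9  50  92 103 105 105 104]
[16 16 15 15 15 15 26 92 95 94 95 95 94 95 95 95 95 94 94 95 95 94 87 75
 30 45 20 17 17 17 16 15 15]
[112 106 103 102 101 101 116 114 108 104 105 105 105 105 106 105 105 105
 105 106 105 108 121 109  87 104  84  72  75  79  80  80  81]
holder [0.69406867 0.26354285 0.03050098] [0.73884544 0.30730973 0.07521955] [0.71504984 0.2833811  0.05174687]
```

View pics/fobs.png

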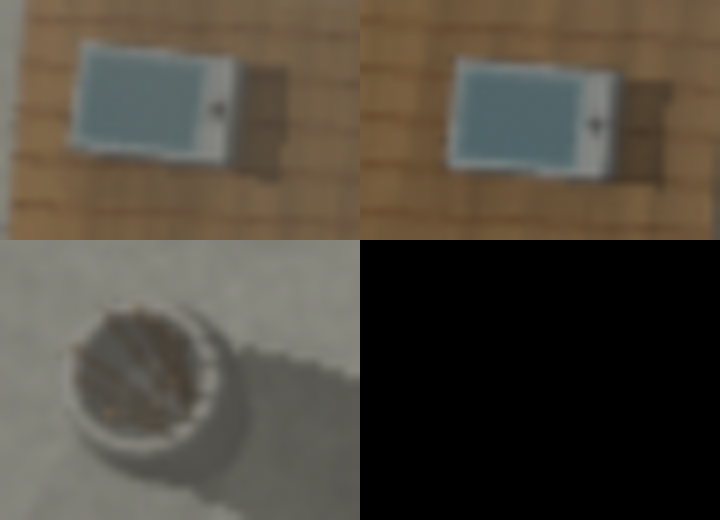

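Fobs (8x crops): A's corners are (82,42), (238,58), (230,163), (70,148); B's are (97,57), (257,72), (250,180), (90,167). The holder is well clear.

```bash
cat >> h.py <<'E'
from scipy.spatial.transform import Rotation as Ro
def go(*wps,start=None):
    """print tool-frame moves from the current pose through waypoints (x,y,z,yaw): turn first, then shift"""
    s=get_state();p=np.array(s['tcp_pos']);R=Ro.from_euler('xyz',s['eef_rot'],degrees=True)
    print('at',p.round(4),s['eef_rot'].round(2),'F',s['contact_force'].round(1),'w',round(s['gripper_width'],4),'gf',round(s['gripper_force'],1),'t',s['time_s'])
    for x,y,z,yaw in wps:
        G=Ro.from_euler('xyz',[180,0,yaw],degrees=True); rv=np.degrees((R.inv()*G).as_rotvec())/90
        d=G.inv().apply(np.array([x,y,z])-p)
        print('turn',rv.round(4),'rows>=%.1f'%(np.linalg.norm(rv)*90/7.16),' shift',d.round(4),'rows>=%.1f'%(np.linalg.norm(d)/.0417))
        p=np.array([x,y,z]);R=G
E
python3 - <<'E'
from h import *
d=dict(np.load('top0.npz'))
for n,u0,v0,cs in(('A',177,213,[(82,42),(238,58),(230,163),(70,148)]),('B',185,260,[(97,57),(257,72),(250,180),(90,167)])):
    w=np.array([plane(d,u0+a/8-.5,v0+b/8-.5,.018)[:2] for a,b in cs]); e=(w[0]+w[3]-w[1]-w[2])/2; print(n,w.mean(0).round(4),'L',np.hypot(*e).round(4),'dir',np.degrees(np.arctan2(e[1],e[0])).round(1))
go((.5,-.1,.2447,-172),(.585,.352,.12,-172))
E
```

```text
A [0.5865 0.3525] L 0.0433 dir 83.2
B [0.4795 0.3308] L 0.0436 dir 83.9
at [ 0.2254 -0.6358  0.2447] [ 1.7991e+02 -1.0000e-02 -1.6048e+02] F [-0.   0.4 -0.4] w 0.0874 gf 0.0 t 0.1
turn [ 0.001  -0.0002  0.128 ] rows>=1.6  shift [-0.3465  0.4924 -0.    ] rows>=14.4
turn [0. 0. 0.] rows>=0.0  shift [-0.1471  0.4358  0.1247] rows>=11.4
```

Run:
```python
from h import *
go((.5,-.1,.2447,173.2),(.5865,.3525,.12,173.2))
```

```text
at [ 0.2254 -0.6358  0.2447] [ 1.7991e+02 -1.0000e-02 -1.6048e+02] F [-0.   0.4 -0.4] w 0.0874 gf 0.0 t 0.1
turn [ 0.0009 -0.0003  0.2924] rows>=3.7  shift [-0.2092  0.5645 -0.    ] rows>=14.4
turn [0. 0. 0.] rows>=0.0  shift [-0.0323  0.4596  0.1247] rows>=11.4
```

Emit:
{"api": "apply_moves", "payload": {
  "targets": [
    [1, 0, 0, 0, 0, 0, 0.0731],
    [1, 0, 0, 0, 0, 0, 0.0731],
    [1, 0, 0, 0, 0, 0, 0.0731],
    [1, 0, 0, 0, 0, 0, 0.0731],
    [1, -0.0131, 0.0353, 0, 0, 0, 0],
    [1, -0.0131, 0.0353, 0, 0, 0, 0],
    [1, -0.0131, 0.0353, 0, 0, 0, 0],
    [1, -0.0131, 0.0353, 0, 0, 0, 0],
    [1, -0.0131, 0.0353, 0, 0, 0, 0],
    [1, -0.0131, 0.0353, 0, 0, 0, 0],
    [1, -0.0131, 0.0353, 0, 0, 0, 0],
    [1, -0.0131, 0.0353, 0, 0, 0, 0],
    [1, -0.0131, 0.0353, 0, 0, 0, 0],
    [1, -0.0131, 0.0353, 0, 0, 0, 0],
    [1, -0.0131, 0.0353, 0, 0, 0, 0],
    [1, -0.0131, 0.0353, 0, 0, 0, 0],
    [1, -0.0131, 0.0353, 0, 0, 0, 0],
    [1, -0.0131, 0.0353, 0, 0, 0, 0],
    [1, -0.0131, 0.0353, 0, 0, 0, 0],
    [1, -0.0131, 0.0353, 0, 0, 0, 0]
  ],
  "newtons": 25
}}

```text
time_s: 1.77
tcp_pos: [0.5007, -0.0982, 0.2456]
eef_rot: [180.0, 0.0, 173.2]
contact_force: [0.5, -1.0, 0.4]
gripper_width: 0.0874
gripper_force: 0.0
```

Emit:
{"api": "apply_moves", "payload": {
  "targets": [
    [1, -0.0027, 0.0383, 0.0104, 0, 0, 0],
    [1, -0.0027, 0.0383, 0.0104, 0, 0, 0],
    [1, -0.0027, 0.0383, 0.0104, 0, 0, 0],
    [1, -0.0027, 0.0383, 0.0104, 0, 0, 0],
    [1, -0.0027, 0.0383, 0.0104, 0, 0, 0],
    [1, -0.0027, 0.0383, 0.0104, 0, 0, 0],
    [1, -0.0027, 0.0383, 0.0104, 0, 0, 0],
    [1, -0.0027, 0.0383, 0.0104, 0, 0, 0],
    [1, -0.0027, 0.0383, 0.0104, 0, 0, 0],
    [1, -0.0027, 0.0383, 0.0104, 0, 0, 0],
    [1, -0.0027, 0.0383, 0.0104, 0, 0, 0],
    [1, -0.0027, 0.0383, 0.0104, 0, 0, 0],
    [1, 0, 0, 0, 0, 0, 0],
    [1, 0, 0, 0, 0, 0, 0],
    [1, 0, 0, 0, 0, 0, 0]
  ]
}}

```text
time_s: 3.02
tcp_pos: [0.5865, 0.3523, 0.1198]
eef_rot: [-179.9, -0.1, 173.2]
contact_force: [-1.2, -0.4, 0.8]
gripper_width: 0.0876
gripper_force: 0.0
```

Run:
```python
from h import *
go((.5865,.3525,.026,173.2))
```

```text
at [0.5865 0.3523 0.1198] [-1.7992e+02 -7.0000e-02  1.7324e+02] F [-1.2 -0.4  0.8] w 0.0876 gf 0.0 t 3.0167
turn [-0.0009 -0.0007  0.0004] rows>=0.0  shift [0.     0.0002 0.0938] rows>=2.3
```

Emit:
{"api": "apply_moves", "payload": {
  "targets": [
    [1, 0, 0, 0.03, 0, 0, 0],
    [1, 0, 0, 0.03, 0, 0, 0],
    [1, 0, 0, 0.02, 0, 0, 0],
    [1, 0, 0, 0.0135, 0, 0, 0],
    [1, 0, 0, 0, 0, 0, 0],
    [0.3, 0, 0, 0, 0, 0, 0],
    [0.3, 0, 0, 0, 0, 0, 0],
    [0.3, 0, 0, 0, 0, 0, 0],
    [0.3, 0, 0, 0, 0, 0, 0],
    [0.3, 0, 0, 0, 0, 0, 0],
    [0.3, 0, 0, 0, 0, 0, 0],
    [0.3, 0, 0, 0, 0, 0, 0],
    [0.3, 0, 0, 0, 0, 0, 0]
  ],
  "newtons": 25
}}

```text
time_s: 4.1
tcp_pos: [0.587, 0.3526, 0.0275]
eef_rot: [180.0, 0.0, 173.2]
contact_force: [-0.7, 0.7, 2.1]
gripper_width: 0.044
gripper_force: 25.0
```

Run:
```python
from h import *
go((.5865,.3525,.12,173.2),(.5865,.3525,.12,-90),(.6195,.05,.12,-90),(.6195,.05,.05,-90))
```

```text
at [0.587  0.3526 0.0275] [1.7999e+02 1.0000e-02 1.7322e+02] F [-0.7  0.7  2.1] w 0.044 gf 25.0 t 4.1
turn [0.0001 0.0001 0.0002] rows>=0.0  shift [ 0.0005 -0.0001 -0.0925] rows>=2.2
turn [ 0.      0.     -1.0756] rows>=13.5  shift [0. 0. 0.] rows>=0.0
turn [0. 0. 0.] rows>=0.0  shift [ 0.3025 -0.033  -0.    ] rows>=7.3
turn [0. 0. 0.] rows>=0.0  shift [ 0.   -0.    0.07] rows>=1.7
```

Emit:
{"api": "apply_moves", "payload": {
  "targets": [
    [0.3, 0, 0, -0.032, 0, 0, 0],
    [0.3, 0, 0, -0.032, 0, 0, 0],
    [0.3, 0, 0, -0.028, 0, 0, 0],
    [0.3, 0, 0, 0, 0, 0, -0.0768],
    [0.3, 0, 0, 0, 0, 0, -0.0768],
    [0.3, 0, 0, 0, 0, 0, -0.0768],
    [0.3, 0, 0, 0, 0, 0, -0.0768],
    [0.3, 0, 0, 0, 0, 0, -0.0768],
    [0.3, 0, 0, 0, 0, 0, -0.0768],
    [0.3, 0, 0, 0, 0, 0, -0.0768],
    [0.3, 0, 0, 0, 0, 0, -0.0768],
    [0.3, 0, 0, 0, 0, 0, -0.0768],
    [0.3, 0, 0, 0, 0, 0, -0.0768],
    [0.3, 0, 0, 0, 0, 0, -0.0768],
    [0.3, 0, 0, 0, 0, 0, -0.0768],
    [0.3, 0, 0, 0, 0, 0, -0.0768],
    [0.3, 0, 0, 0, 0, 0, -0.0768]
  ]
}}

```text
time_s: 5.52
tcp_pos: [0.5868, 0.3523, 0.119]
eef_rot: [180.0, -0.0, -89.7]
contact_force: [0.3, -0.7, -0.6]
gripper_width: 0.0436
gripper_force: 25.0
```

Emit:
{"api": "apply_moves", "payload": {
  "targets": [
    [0.3, 0.0337, -0.0037, 0, 0, 0, 0],
    [0.3, 0.0337, -0.0037, 0, 0, 0, 0],
    [0.3, 0.0337, -0.0037, 0, 0, 0, 0],
    [0.3, 0.0337, -0.0037, 0, 0, 0, 0],
    [0.3, 0.0337, -0.0037, 0, 0, 0, 0],
    [0.3, 0.0337, -0.0037, 0, 0, 0, 0],
    [0.3, 0.0337, -0.0037, 0, 0, 0, 0],
    [0.3, 0.0337, -0.0037, 0, 0, 0, 0],
    [0.3, 0.033, -0.0037, 0, 0, 0, 0],
    [0.3, 0, 0, 0, 0, 0, 0],
    [0.3, 0, 0, 0, 0, 0, 0],
    [0.3, 0, 0, 0, 0, 0, 0]
  ]
}}

```text
time_s: 6.52
tcp_pos: [0.6202, 0.0496, 0.1192]
eef_rot: [180.0, 0.0, -90.1]
contact_force: [0.2, 0.3, -1.0]
gripper_width: 0.0438
gripper_force: 25.0
```

Run:
```python
from h import *
go((.6195,.049,.0515,-90))
d=snap('scene'); f=d['frame'][190:330,220:460];cv2.imwrite('pics/s1.png',cv2.resize(f,(800,467),interpolation=cv2.INTER_CUBIC)[:,:,::-1])
```

```text
at [0.6202 0.0496 0.1192] [180.     0.   -90.07] F [ 0.2  0.3 -1. ] w 0.0438 gf 25.0 t 6.5167
turn [ 0.      0.0001 -0.0008] rows>=0.0  shift [0.0006 0.0007 0.0677] rows>=1.6
```

View pics/s1.png

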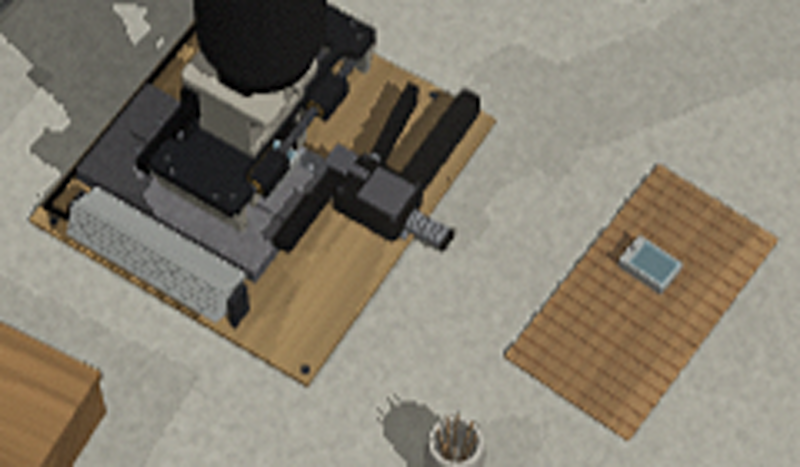

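Emit:
{"api": "apply_moves", "payload": {
  "targets": [
    [0.3, 0.0006, 0.0007, 0.03, 0, 0, 0],
    [0.3, 0, 0, 0.02, 0, 0, 0],
    [0.3, 0, 0, 0.01, 0, 0, 0],
    [0.3, 0, 0, 0.005, 0, 0, 0],
    [0.3, 0, 0, 0.002, 0, 0, 0],
    [0.3, 0, 0, 0, 0, 0, 0],
    [0.3, 0, 0, 0, 0, 0, 0]
  ]
}}

```text
time_s: 7.15
tcp_pos: [0.6202, 0.0497, 0.0533]
eef_rot: [-179.9, 0.0, -90.0]
contact_force: [-0.9, 0.5, -0.3]
gripper_width: 0.0435
gripper_force: 25.0
```

Down about 2 mm more, then release and lift.

Emit:
{"api": "apply_moves", "payload": {
  "targets": [
    [0.3, 0, 0, 0.002, 0, 0, 0],
    [0.3, 0, 0, 0, 0, 0, 0],
    [0.65, 0, 0, 0, 0, 0, 0],
    [0.65, 0, 0, 0, 0, 0, 0],
    [0.65, 0, 0, 0, 0, 0, 0],
    [0.65, 0, 0, 0, 0, 0, 0],
    [0.65, 0, 0, -0.03, 0, 0, 0],
    [0.65, 0, 0, -0.038, 0, 0, 0],
    [1, 0, 0, 0, 0, 0, 0]
  ]
}}

```text
time_s: 7.9
tcp_pos: [0.6233, 0.0499, 0.1252]
eef_rot: [-179.5, 0.1, -89.9]
contact_force: [1.4, 1.1, 1.7]
gripper_width: 0.0597
gripper_force: 0.0
```

Run:
```python
from h import *
go((.45,.2,.12,-90),(.45,.2,.12,173.9),(.4795,.3308,.12,173.9),(.4795,.3308,.026,173.9))
```

```text
at [0.6233 0.0499 0.1252] [-1.7946e+02  9.0000e-02 -8.9930e+01] F [1.4 1.1 1.7] w 0.0597 gf 0.0 t 7.9
turn [-0.006   0.001   0.0008] rows>=0.1  shift [-0.1501  0.1733  0.0052] rows>=5.5
turn [-0.     -0.      1.0678] rows>=13.4  shift [0. 0. 0.] rows>=0.0
turn [0. 0. 0.] rows>=0.0  shift [-0.0154  0.1332  0.    ] rows>=3.2
turn [0. 0. 0.] rows>=0.0  shift [ 0.    -0.     0.094] rows>=2.3
```

Emit:
{"api": "apply_moves", "payload": {
  "targets": [
    [1, -0.025, 0.0284, 0, 0, 0, 0],
    [1, -0.025, 0.0284, 0, 0, 0, 0],
    [1, -0.025, 0.0284, 0, 0, 0, 0],
    [1, -0.025, 0.0284, 0, 0, 0, 0],
    [1, -0.025, 0.0284, 0, 0, 0, 0],
    [1, -0.025, 0.0284, 0, 0, 0, 0],
    [1, 0, 0, 0, 0, 0, 0.0763],
    [1, 0, 0, 0, 0, 0, 0.0763],
    [1, 0, 0, 0, 0, 0, 0.0763],
    [1, 0, 0, 0, 0, 0, 0.0763],
    [1, 0, 0, 0, 0, 0, 0.0763],
    [1, 0, 0, 0, 0, 0, 0.0763],
    [1, 0, 0, 0, 0, 0, 0.0763],
    [1, 0, 0, 0, 0, 0, 0.0763],
    [1, 0, 0, 0, 0, 0, 0.0763],
    [1, 0, 0, 0, 0, 0, 0.0763],
    [1, 0, 0, 0, 0, 0, 0.0763],
    [1, 0, 0, 0, 0, 0, 0.0763],
    [1, 0, 0, 0, 0, 0, 0.0763],
    [1, 0, 0, 0, 0, 0, 0.0763]
  ]
}}

```text
time_s: 9.57
tcp_pos: [0.4492, 0.1993, 0.1183]
eef_rot: [180.0, 0.0, 173.5]
contact_force: [-0.8, -0.6, -0.4]
gripper_width: 0.0876
gripper_force: 0.0
```

Emit:
{"api": "apply_moves", "payload": {
  "targets": [
    [1, -0.0038, 0.0333, 0, 0, 0, 0],
    [1, -0.0038, 0.0333, 0, 0, 0, 0],
    [1, -0.0038, 0.0333, 0, 0, 0, 0],
    [1, -0.004, 0.0333, 0, 0, 0, 0],
    [1, 0, 0, 0, 0, 0, 0],
    [1, 0, 0, 0, 0, 0, 0],
    [1, 0, 0, 0, 0, 0, 0]
  ]
}}

```text
time_s: 10.15
tcp_pos: [0.4783, 0.3297, 0.1177]
eef_rot: [-180.0, -0.0, 173.9]
contact_force: [-0.2, -0.7, 0.5]
gripper_width: 0.0873
gripper_force: 0.0
```

Run:
```python
from h import *
go((.4795,.3308,.026,173.9))
d=snap('scene');W=pts(d)
f=d['frame'];o=np.hstack([cv2.resize(f[190:310,220:360],(400,343),interpolation=cv2.INTER_CUBIC),cv2.resize(f[240:330,360:465],(400,343),interpolation=cv2.INTER_CUBIC)]);cv2.imwrite('pics/s2.png',o[:,:,::-1])
```

```text
at [0.4783 0.3297 0.1177] [-1.7995e+02 -4.0000e-02  1.7385e+02] F [-0.2 -0.7  0.5] w 0.0873 gf 0.0 t 10.15
turn [-0.0005 -0.0005 -0.0005] rows>=0.0  shift [-0.0011  0.0012  0.0917] rows>=2.2
```

View pics/s2.png

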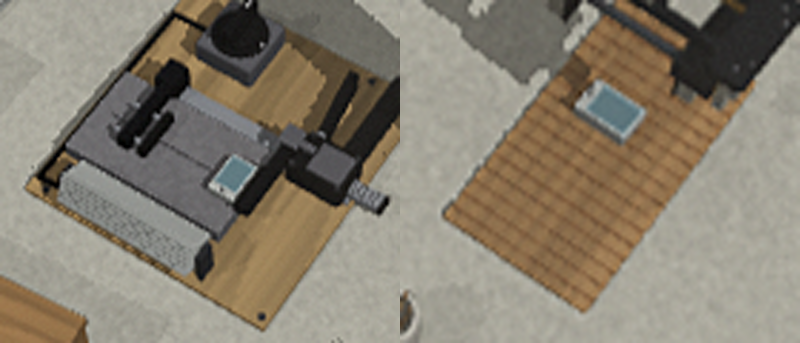

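Fob A lies beside the fixed jaw. Fob B is unmoved at about (415,268), so I'll descend and grip it.

Emit:
{"api": "apply_moves", "payload": {
  "targets": [
    [1, -0.001, 0.001, 0.03, 0, 0, 0],
    [1, 0, 0, 0.03, 0, 0, 0],
    [1, 0, 0, 0.02, 0, 0, 0],
    [1, 0, 0, 0.011, 0, 0, 0],
    [1, 0, 0, 0, 0, 0, 0],
    [0.3, 0, 0, 0, 0, 0, 0],
    [0.3, 0, 0, 0, 0, 0, 0],
    [0.3, 0, 0, 0, 0, 0, 0],
    [0.3, 0, 0, 0, 0, 0, 0],
    [0.3, 0, 0, 0, 0, 0, 0],
    [0.3, 0, 0, 0, 0, 0, 0],
    [0.3, 0, 0, 0, 0, 0, 0],
    [0.3, 0, 0, 0, 0, 0, 0]
  ],
  "newtons": 25
}}

```text
time_s: 11.28
tcp_pos: [0.4799, 0.3311, 0.0276]
eef_rot: [180.0, 0.0, 173.8]
contact_force: [-1.0, 0.1, 2.3]
gripper_width: 0.0435
gripper_force: 25.0
```

Emit:
{"api": "apply_moves", "payload": {
  "targets": [
    [0.3, 0, 0, -0.032, 0, 0, 0],
    [0.3, 0, 0, -0.032, 0, 0, 0],
    [0.3, 0, 0, -0.028, 0, 0, 0],
    [0.3, 0, 0, 0, 0, 0, -0.0763],
    [0.3, 0, 0, 0, 0, 0, -0.0763],
    [0.3, 0, 0, 0, 0, 0, -0.0763],
    [0.3, 0, 0, 0, 0, 0, -0.0763],
    [0.3, 0, 0, 0, 0, 0, -0.0763],
    [0.3, 0, 0, 0, 0, 0, -0.0763],
    [0.3, 0, 0, 0, 0, 0, -0.0763],
    [0.3, 0, 0, 0, 0, 0, -0.0763],
    [0.3, 0, 0, 0, 0, 0, -0.0763],
    [0.3, 0, 0, 0, 0, 0, -0.0763],
    [0.3, 0, 0, 0, 0, 0, -0.0763],
    [0.3, 0, 0, 0, 0, 0, -0.0763],
    [0.3, 0, 0, 0, 0, 0, -0.0763],
    [0.3, 0, 0, 0, 0, 0, -0.0763]
  ]
}}

```text
time_s: 12.7
tcp_pos: [0.4797, 0.3308, 0.119]
eef_rot: [180.0, -0.0, -89.7]
contact_force: [0.2, -0.0, -0.7]
gripper_width: 0.0436
gripper_force: 25.0
```

Run:
```python
from h import *
go((.6195,.016,.12,-90))
d=snap('top');f=d['frame']; hsv=cv2.cvtColor(f,cv2.COLOR_RGB2HSV)
m=cv2.inRange(hsv,(85,25,70),(105,255,255)); m[:160]=0;m[260:]=0;m[:,:300]=0;m[:,400:]=0
n,l,st,ce=cv2.connectedComponentsWithStats(m)
for i in range(1,n):
    if st[i,4]>40: print(st[i],ce[i],plane(d,*ce[i],.042)[:2])
```

```text
at [0.4797 0.3308 0.119 ] [ 1.7998e+02 -2.0000e-02 -8.9680e+01] F [ 0.2 -0.  -0.7] w 0.0436 gf 25.0 t 12.7
turn [ 0.0003 -0.0002  0.0035] rows>=0.0  shift [ 0.3148 -0.1398 -0.001 ] rows>=8.3
[329 200  12  16 184] [334.57608696 207.82608696] [0.61593435 0.05019975]
```

Emit:
{"api": "apply_moves", "payload": {
  "targets": [
    [0.3, 0.0349, -0.0155, 0, 0, 0, 0],
    [0.3, 0.0349, -0.0155, 0, 0, 0, 0],
    [0.3, 0.0349, -0.0155, 0, 0, 0, 0],
    [0.3, 0.0349, -0.0155, 0, 0, 0, 0],
    [0.3, 0.0349, -0.0155, 0, 0, 0, 0],
    [0.3, 0.0349, -0.0155, 0, 0, 0, 0],
    [0.3, 0.0349, -0.0155, 0, 0, 0, 0],
    [0.3, 0.0349, -0.0155, 0, 0, 0, 0],
    [0.3, 0.0349, -0.0155, 0, 0, 0, 0],
    [0.3, 0, 0, 0, 0, 0, 0],
    [0.3, 0, 0, 0, 0, 0, 0],
    [0.3, 0, 0, 0.03, 0, 0, 0],
    [0.3, 0, 0, 0.02, 0, 0, 0],
    [0.3, 0, 0, 0.01, 0, 0, 0],
    [0.3, 0, 0, 0.004, 0, 0, 0],
    [0.3, 0, 0, 0, 0, 0, 0],
    [0.3, 0, 0, 0, 0, 0, 0]
  ]
}}

```text
time_s: 14.17
tcp_pos: [0.6198, 0.0175, 0.0561]
eef_rot: [-179.9, -0.0, -90.0]
contact_force: [-0.1, 0.3, -1.0]
gripper_width: 0.0437
gripper_force: 25.0
```

Run:
```python
from h import *
go((.6195,.0165,.0515,-90))
```

```text
at [0.6198 0.0175 0.0561] [-179.95   -0.    -89.98] F [-0.1  0.3 -1. ] w 0.0437 gf 25.0 t 14.1667
turn [-0.0006 -0.      0.0002] rows>=0.0  shift [0.001  0.0003 0.0046] rows>=0.1
```

Emit:
{"api": "apply_moves", "payload": {
  "targets": [
    [0.3, 0.001, 0, 0.0045, 0, 0, 0],
    [0.3, 0, 0, 0, 0, 0, 0],
    [0.3, 0, 0, 0, 0, 0, 0],
    [0.65, 0, 0, 0, 0, 0, 0],
    [0.65, 0, 0, 0, 0, 0, 0],
    [0.65, 0, 0, 0, 0, 0, 0],
    [0.65, 0, 0, 0, 0, 0, 0],
    [0.65, 0, 0, -0.03, 0, 0, 0],
    [0.65, 0, 0, -0.038, 0, 0, 0],
    [0, -0.006, 0.03, 0, 0, 0, 0],
    [0, -0.006, 0.03, 0, 0, 0, 0],
    [0, -0.006, 0.03, 0, 0, 0, 0],
    [0, -0.006, 0.03, 0, 0, 0, 0],
    [0, -0.0055, 0.03, 0, 0, 0, 0]
  ]
}}

```text
time_s: 15.33
tcp_pos: [0.4678, 0.0453, 0.1187]
eef_rot: [-180.0, 0.0, -90.0]
contact_force: [0.1, 0.9, 1.2]
gripper_width: 0.0291
gripper_force: 0.0
```

Emit:
{"api": "apply_moves", "payload": {
  "targets": [
    [0, 0, 0, 0, 0, 0, 0.0714],
    [0, 0, 0, 0, 0, 0, 0.0714],
    [0, 0, 0, 0, 0, 0, 0.0714],
    [0, 0, 0, 0, 0, 0, 0.0714],
    [0, 0, 0, 0, 0, 0, 0.0714],
    [0, 0, 0, 0, 0, 0, 0.0714],
    [0, 0, 0, 0, 0, 0, 0.0714],
    [0, 0, 0, 0, 0, 0, 0.0714],
    [0, 0, 0, 0, 0, 0, 0.0714],
    [0, 0, 0, 0, 0, 0, 0.0714],
    [0, 0, 0, 0, 0, 0, 0.0714],
    [0, 0, 0, 0, 0, 0, 0.0714],
    [0, 0, 0, 0, 0, 0, 0.0714],
    [0, 0, 0, 0, 0, 0, 0.0714],
    [0, 0, 0, 0, 0, 0, 0],
    [0, 0, 0, 0, 0, 0, 0]
  ]
}}

```text
time_s: 16.67
tcp_pos: [0.4692, 0.0453, 0.1188]
eef_rot: [180.0, 0.0, -179.8]
contact_force: [0.2, -0.6, 0.3]
gripper_width: 0.0004
gripper_force: 0.0
```

Run:
```python
from h import *
go((.470,.048,.039,180))
d=snap('scene','s3');f=d['frame'][170:310,220:380];cv2.imwrite('pics/s3.png',cv2.resize(f,(640,560),interpolation=cv2.INTER_CUBIC)[:,:,::-1])
```

```text
at [0.4692 0.0453 0.1188] [ 180.      0.   -179.79] F [ 0.2 -0.6  0.3] w 0.0004 gf 0.0 t 16.6667
turn [0.     0.     0.0023] rows>=0.0  shift [-0.0008  0.0027  0.0798] rows>=1.9
```

View pics/s3.png

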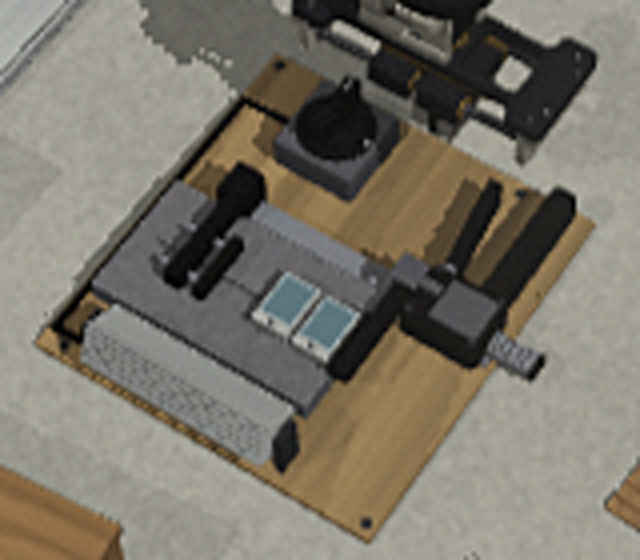

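Both fobs are in line on the bed beside the fixed jaw. Now I'll go down in front of the trigger and feel for it.

Emit:
{"api": "apply_moves", "payload": {
  "targets": [
    [0, -0.0008, 0, 0.03, 0, 0, 0],
    [0, 0, 0, 0.03, 0, 0, 0],
    [0, 0, 0, 0.018, 0, 0, 0],
    [0, 0, 0, 0.002, 0, 0, 0],
    [0, 0, 0, 0, 0, 0, 0],
    [0, 0, 0, 0, 0, 0, 0]
  ]
}}

```text
time_s: 17.22
tcp_pos: [0.4706, 0.0456, 0.0395]
eef_rot: [180.0, 0.0, -179.9]
contact_force: [1.0, -0.0, 0.3]
gripper_width: 0.0006
gripper_force: 0.0
```

Emit:
{"api": "apply_moves", "payload": {
  "targets": [
    [0, 0, 0.005, 0, 0, 0, 0],
    [0, 0, 0.005, 0, 0, 0, 0],
    [0, 0, 0.005, 0, 0, 0, 0],
    [0, 0, 0.005, 0, 0, 0, 0],
    [0, 0, 0, 0, 0, 0, 0]
  ]
}}

```text
time_s: 17.63
tcp_pos: [0.4701, 0.0662, 0.0392]
eef_rot: [180.0, 0.0, -179.9]
contact_force: [-0.1, -1.7, 1.4]
gripper_width: 0.0003
gripper_force: 0.7
```

Emit:
{"api": "apply_moves", "payload": {
  "targets": [
    [0, 0, 0.005, 0, 0, 0, 0],
    [0, 0, 0.005, 0, 0, 0, 0],
    [0, 0, 0, 0, 0, 0, 0]
  ]
}}

```text
time_s: 17.88
tcp_pos: [0.4691, 0.0747, 0.0388]
eef_rot: [-179.9, -0.1, -180.0]
contact_force: [-0.5, -7.8, 4.2]
gripper_width: 0.0005
gripper_force: 3.6
```

Emit:
{"api": "apply_moves", "payload": {
  "targets": [
    [0, 0, 0.004, 0, 0, 0, 0],
    [0, 0, 0.004, 0, 0, 0, 0],
    [0, 0, 0.003, 0, 0, 0, 0],
    [0, 0, 0, 0, 0, 0, 0],
    [0, 0, 0, 0, 0, 0, 0]
  ]
}}

```text
time_s: 18.3
tcp_pos: [0.4691, 0.085, 0.0387]
eef_rot: [-179.9, -0.1, 180.0]
contact_force: [0.4, -10.2, 4.6]
gripper_width: 0.0007
gripper_force: 4.9
```

Run:
```python
from h import *
go((.470,.05,.039,180))
d=snap('top');f=d['frame'][153:307,265:430];cv2.imwrite('pics/t1.png',cv2.resize(f,(640,597),interpolation=cv2.INTER_CUBIC)[:,:,::-1])
```

```text
at [0.4691 0.085  0.0387] [-1.7986e+02 -1.2000e-01  1.8000e+02] F [  0.4 -10.2   4.6] w 0.0007 gf 4.9 t 18.3
turn [-0.0015 -0.0014 -0.    ] rows>=0.0  shift [-0.0009 -0.035  -0.0003] rows>=0.8
```

View pics/t1.png

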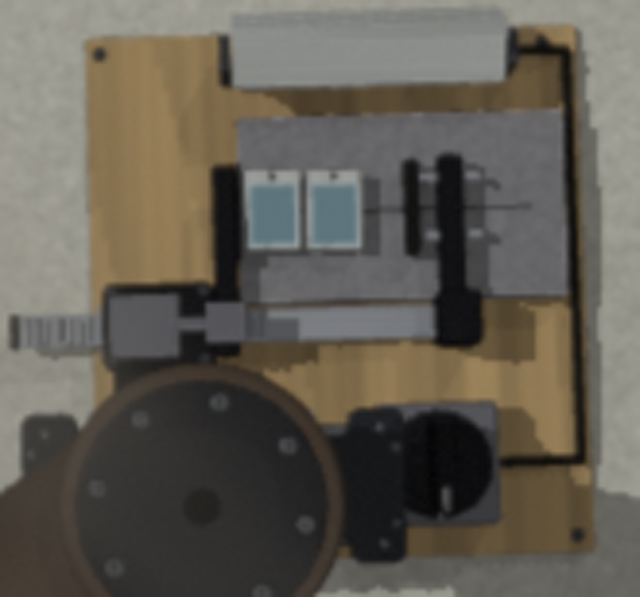

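The pull moved the jaw one step: the pad edge went from 429 to 405, with about 22 mm of gap left to the fobs. Three more pulls to go, and I'll do two now.

Emit:
{"api": "apply_moves", "payload": {
  "targets": [
    [0, 0, 0.002, 0, 0, 0, 0],
    [0, 0, 0, 0, 0, 0, 0],
    [0, 0, -0.018, 0, 0, 0, 0],
    [0, 0, -0.018, 0, 0, 0, 0],
    [0, 0, 0, 0, 0, 0, 0],
    [0, 0, 0, 0, 0, 0, 0],
    [0, 0, 0, 0, 0, 0, 0],
    [0, 0, 0.006, 0, 0, 0, 0],
    [0, 0, 0.006, 0, 0, 0, 0],
    [0, 0, 0.006, 0, 0, 0, 0],
    [0, 0, 0.006, 0, 0, 0, 0],
    [0, 0, 0.006, 0, 0, 0, 0],
    [0, 0, 0.006, 0, 0, 0, 0],
    [0, 0, 0, 0, 0, 0, 0],
    [0, 0, 0, 0, 0, 0, 0]
  ]
}}

```text
time_s: 19.6
tcp_pos: [0.4683, 0.0856, 0.0384]
eef_rot: [-179.7, -0.2, -180.0]
contact_force: [4.7, -22.8, 3.6]
gripper_width: 0.0006
gripper_force: 10.6
```

Emit:
{"api": "apply_moves", "payload": {
  "targets": [
    [0, 0, -0.018, 0, 0, 0, 0],
    [0, 0, -0.018, 0, 0, 0, 0],
    [0, 0, 0, 0, 0, 0, 0],
    [0, 0, 0, 0, 0, 0, 0],
    [0, 0, 0, 0, 0, 0, 0],
    [0, 0, 0.006, 0, 0, 0, 0],
    [0, 0, 0.006, 0, 0, 0, 0],
    [0, 0, 0.006, 0, 0, 0, 0],
    [0, 0, 0.006, 0, 0, 0, 0],
    [0, 0, 0.006, 0, 0, 0, 0],
    [0, 0, 0.006, 0, 0, 0, 0],
    [0, 0, 0, 0, 0, 0, 0],
    [0, 0, 0, 0, 0, 0, 0]
  ]
}}

```text
time_s: 20.68
tcp_pos: [0.4683, 0.0856, 0.0384]
eef_rot: [-179.7, -0.2, -180.0]
contact_force: [4.6, -22.2, 3.6]
gripper_width: 0.0006
gripper_force: 10.5
```

Run:
```python
from h import *
go((.470,.05,.039,180))
d=snap('top');f=d['frame'][153:307,265:430];cv2.imwrite('pics/t2.png',cv2.resize(f,(640,597),interpolation=cv2.INTER_CUBIC)[:,:,::-1])
```

```text
at [0.4683 0.0856 0.0384] [-179.69   -0.24 -179.97] F [  4.6 -22.2   3.6] w 0.0006 gf 10.5 t 20.6833
turn [-0.0035 -0.0026  0.0004] rows>=0.1  shift [-0.0017 -0.0356 -0.0006] rows>=0.9
```

View pics/t2.png

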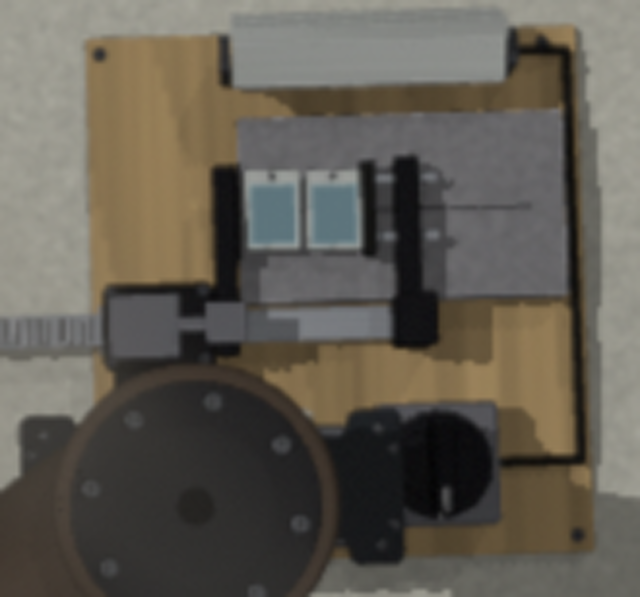

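The pad is nearly touching the row, so one more pull.

Emit:
{"api": "apply_moves", "payload": {
  "targets": [
    [0, 0, -0.018, 0, 0, 0, 0],
    [0, 0, -0.018, 0, 0, 0, 0],
    [0, 0, 0, 0, 0, 0, 0],
    [0, 0, 0, 0, 0, 0, 0],
    [0, 0, 0, 0, 0, 0, 0],
    [0, 0, 0.006, 0, 0, 0, 0],
    [0, 0, 0.006, 0, 0, 0, 0],
    [0, 0, 0.006, 0, 0, 0, 0],
    [0, 0, 0.006, 0, 0, 0, 0],
    [0, 0, 0.006, 0, 0, 0, 0],
    [0, 0, 0.004, 0, 0, 0, 0],
    [0, 0, 0.002, 0, 0, 0, 0],
    [0, 0, 0, 0, 0, 0, 0]
  ]
}}

```text
time_s: 21.82
tcp_pos: [0.4683, 0.0856, 0.0384]
eef_rot: [-179.7, -0.2, -180.0]
contact_force: [4.7, -23.7, 4.6]
gripper_width: 0.0003
gripper_force: 10.6
```

Emit:
{"api": "apply_moves", "payload": {
  "targets": [
    [0, 0, -0.018, 0, 0, 0, 0],
    [0, 0, -0.02, 0, 0, 0, 0],
    [0, 0, 0, 0, 0, 0, 0],
    [0, 0, 0, -0.03, 0, 0, 0],
    [0, 0, 0, -0.03, 0, 0, 0],
    [0, 0, 0, 0, 0, 0, 0],
    [0, 0, 0, 0, 0, 0, 0]
  ]
}}

```text
time_s: 22.4
tcp_pos: [0.4716, 0.0521, 0.1006]
eef_rot: [179.9, 0.3, -179.9]
contact_force: [0.4, -0.6, -0.2]
gripper_width: 0.0005
gripper_force: 0.0
```

Run:
```python
from h import *
go((.477,-.037,.115,180),(.477,-.037,.066,180))
d=snap('top');f=d['frame'][153:307,265:430];cv2.imwrite('pics/t3.png',cv2.resize(f,(640,597),interpolation=cv2.INTER_CUBIC)[:,:,::-1])
```

```text
at [0.4716 0.0521 0.1006] [ 179.86    0.26 -179.94] F [ 0.4 -0.6 -0.2] w 0.0005 gf 0.0 t 22.4
turn [0.0016 0.0028 0.0006] rows>=0.0  shift [-0.0054 -0.0891 -0.0144] rows>=2.2
turn [0. 0. 0.] rows>=0.0  shift [ 0.    -0.     0.049] rows>=1.2
```

View pics/t3.png

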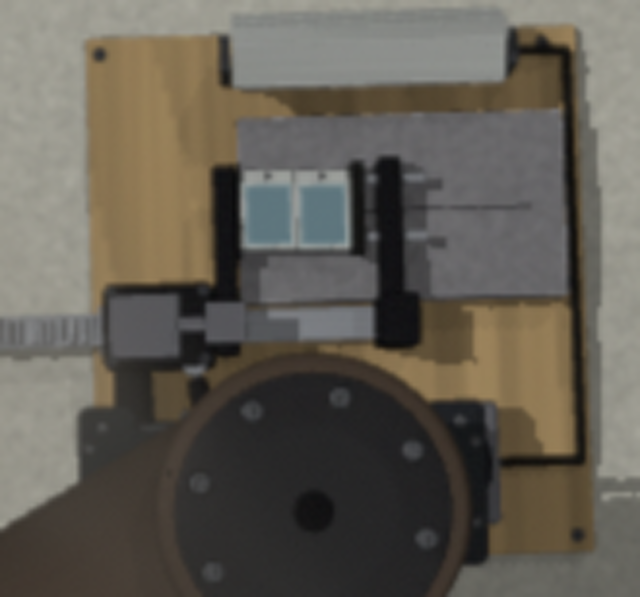

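The row is now closed up. I'll check pad compression by measuring the pad-to-jaw gap before and after.

Run:
```python
from h import *
a=dict(np.load('top0.npz'))['frame'];d=snap('top');b=d['frame']
for f in(a,b):
    g=cv2.cvtColor(f,cv2.COLOR_RGB2GRAY).astype(int)
    print(g[204:212,346:396].mean(0).round().astype(int))   # rows between the guide rods
```

```text
[85 84 84 84 84 84 85 83 83 84 85 85 85 84 84 83 83 84 84 83 82 83 83 83
 84 81 79 79 77 53 26 16 15 22 46 52 52 46 24 13 13 13 14 12 16 39 52 56
 56 55]
[111 111 112 111 111 111 112 121 137  84  31  18  24  51  58  45  24  18
  18  17  17  18  30  57  65  66  67  68  71  94 100 101 101 102 104 103
 102 102 100 100 100  99  99  97  96  98 100 101 101  98]
```

Compression is about 4–5 mm, so the row is tight. Next is the switch. Turning clockwise from yaw 180 would exceed joint 6, so I'll grip from yaw 0.

Emit:
{"api": "apply_moves", "payload": {
  "targets": [
    [0.5, -0.0018, -0.0297, -0.0048, 0, 0, 0],
    [0.5, -0.0018, -0.0297, -0.0048, 0, 0, 0],
    [0.5, -0.0018, -0.0297, -0.0048, 0, 0, 0],
    [0.5, 0, 0, 0, 0, 0, -0.077],
    [0.5, 0, 0, 0, 0, 0, -0.077],
    [0.5, 0, 0, 0, 0, 0, -0.077],
    [0.5, 0, 0, 0, 0, 0, -0.077],
    [0.5, 0, 0, 0, 0, 0, -0.077],
    [0.5, 0, 0, 0, 0, 0, -0.077],
    [0.5, 0, 0, 0, 0, 0, -0.077],
    [0.5, 0, 0, 0, 0, 0, -0.077],
    [0.5, 0, 0, 0, 0, 0, -0.077],
    [0.5, 0, 0, 0, 0, 0, -0.077],
    [0.5, 0, 0, 0, 0, 0, -0.077],
    [0.5, 0, 0, 0, 0, 0, -0.077],
    [0.5, 0, 0, 0, 0, 0, -0.077]
  ]
}}

```text
time_s: 23.83
tcp_pos: [0.475, -0.0384, 0.112]
eef_rot: [179.9, -0.0, -89.5]
contact_force: [-0.2, -0.7, 0.5]
gripper_width: 0.0438
gripper_force: 0.0
```

Emit:
{"api": "apply_moves", "payload": {
  "targets": [
    [0.5, 0, 0, 0, 0, 0, -0.077],
    [0.5, 0, 0, 0, 0, 0, -0.077],
    [0.5, 0, 0, 0, 0, 0, -0.077],
    [0.5, 0, 0, 0, 0, 0, -0.077],
    [0.5, 0, 0, 0, 0, 0, -0.077],
    [0.5, 0, 0, 0, 0, 0, -0.077],
    [0.5, 0, 0, 0, 0, 0, -0.077],
    [0.5, 0, 0, 0, 0, 0, -0.077],
    [0.5, 0, 0, 0, 0, 0, -0.077],
    [0.5, 0, 0, 0, 0, 0, -0.077],
    [0.5, 0, 0, 0, 0, 0, -0.077],
    [0.5, 0, 0, 0, 0, 0, -0.077],
    [0.5, 0, 0, 0, 0, 0, -0.076],
    [0.5, 0, 0, 0, 0, 0, 0],
    [0.5, 0, 0, 0, 0, 0, 0]
  ]
}}

```text
time_s: 25.08
tcp_pos: [0.4751, -0.0385, 0.1123]
eef_rot: [180.0, 0.1, -0.1]
contact_force: [-0.1, -0.6, 0.9]
gripper_width: 0.0439
gripper_force: 0.0
```

Run:
```python
from h import *
go((.477,-.037,.066,0))
```

```text
at [ 0.4751 -0.0385  0.1123] [ 1.7997e+02  9.0000e-02 -9.0000e-02] F [-0.1 -0.6  0.9] w 0.0439 gf 0.0 t 25.0833
turn [ 0.0003  0.001  -0.001 ] rows>=0.0  shift [ 0.0019 -0.0015  0.0463] rows>=1.1
```

Emit:
{"api": "apply_moves", "payload": {
  "targets": [
    [0.5, 0.0019, -0.0015, 0.02, 0, 0, 0],
    [0.5, 0, 0, 0.016, 0, 0, 0],
    [0.5, 0, 0, 0.01, 0, 0, 0],
    [0.5, 0, 0, 0, 0, 0, 0],
    [0, 0, 0, 0, 0, 0, 0],
    [0, 0, 0, 0, 0, 0, 0],
    [0, 0, 0, 0, 0, 0, 0],
    [0, 0, 0, 0, 0, 0, 0],
    [0, 0, 0, 0, 0, 0, 0]
  ],
  "newtons": 12
}}

```text
time_s: 25.83
tcp_pos: [0.4786, -0.037, 0.0684]
eef_rot: [-180.0, -0.2, 0.1]
contact_force: [-0.9, 0.5, 0.5]
gripper_width: 0.0195
gripper_force: 0.0
```

Emit:
{"api": "apply_moves", "payload": {
  "targets": [
    [0, 0, 0, 0, 0, 0, 0],
    [0, 0, 0, 0, 0, 0, 0],
    [0, 0, 0, 0, 0, 0, 0]
  ],
  "newtons": 20
}}

```text
time_s: 26.08
tcp_pos: [0.4784, -0.0372, 0.0682]
eef_rot: [-180.0, -0.1, 0.1]
contact_force: [0.1, -2.1, 6.7]
gripper_width: 0.0129
gripper_force: 20.0
```

Emit:
{"api": "apply_moves", "payload": {
  "targets": [
    [0, 0, 0, 0, 0, 0, 0.0667],
    [0, 0, 0, 0, 0, 0, 0.0667],
    [0, 0, 0, 0, 0, 0, 0.0667],
    [0, 0, 0, 0, 0, 0, 0.0667],
    [0, 0, 0, 0, 0, 0, 0.0667],
    [0, 0, 0, 0, 0, 0, 0.0667],
    [0, 0, 0, 0, 0, 0, 0.0667],
    [0, 0, 0, 0, 0, 0, 0.0667],
    [0, 0, 0, 0, 0, 0, 0.0667],
    [0, 0, 0, 0, 0, 0, 0.0667],
    [0, 0, 0, 0, 0, 0, 0.0667],
    [0, 0, 0, 0, 0, 0, 0.0667],
    [0, 0, 0, 0, 0, 0, 0.0667],
    [0, 0, 0, 0, 0, 0, 0.0667],
    [0, 0, 0, 0, 0, 0, 0.0667],
    [0, 0, 0, 0, 0, 0, 0],
    [0, 0, 0, 0, 0, 0, 0]
  ]
}}

```text
time_s: 27.5
tcp_pos: [0.4784, -0.0372, 0.0682]
eef_rot: [-179.9, 0.0, -89.9]
contact_force: [0.3, -1.5, 7.3]
gripper_width: 0.0133
gripper_force: 20.0
```

Run:
```python
from h import *
s=get_state();print(s['contact_force'].round(1),s['moment'].round(2),s['gripper_width'])
d=snap('top');f=d['frame'][153:307,265:430];cv2.imwrite('pics/t4.png',cv2.resize(f,(640,597),interpolation=cv2.INTER_CUBIC)[:,:,::-1])
```

```text
[ 0.3 -1.5  7.3] [-0.66  0.22 -0.01] 0.013262290841239577
```

View pics/t4.png

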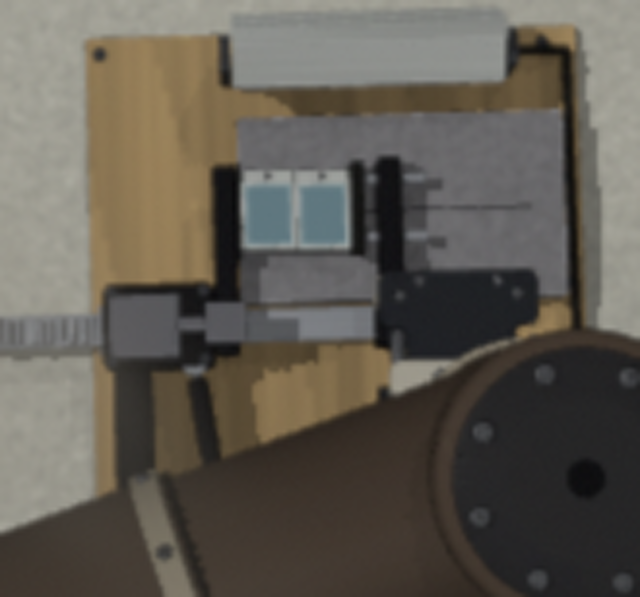

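The fobs are still clamped at (268,215) and (323,215), and the gripper has turned the full 90°. I'll hold for about 5 s.

Emit:
{"api": "apply_moves", "payload": {
  "targets": [
    [0, 0, 0, 0, 0, 0, 0],
    [0, 0, 0, 0, 0, 0, 0],
    [0, 0, 0, 0, 0, 0, 0],
    [0, 0, 0, 0, 0, 0, 0],
    [0, 0, 0, 0, 0, 0, 0],
    [0, 0, 0, 0, 0, 0, 0],
    [0, 0, 0, 0, 0, 0, 0],
    [0, 0, 0, 0, 0, 0, 0],
    [0, 0, 0, 0, 0, 0, 0],
    [0, 0, 0, 0, 0, 0, 0],
    [0, 0, 0, 0, 0, 0, 0],
    [0, 0, 0, 0, 0, 0, 0],
    [0, 0, 0, 0, 0, 0, 0],
    [0, 0, 0, 0, 0, 0, 0],
    [0, 0, 0, 0, 0, 0, 0],
    [0, 0, 0, 0, 0, 0, 0],
    [0, 0, 0, 0, 0, 0, 0],
    [0, 0, 0, 0, 0, 0, 0],
    [0, 0, 0, 0, 0, 0, 0],
    [0, 0, 0, 0, 0, 0, 0]
  ]
}}

```text
time_s: 29.22
tcp_pos: [0.4784, -0.0372, 0.0682]
eef_rot: [-179.9, 0.0, -89.9]
contact_force: [-0.3, -2.0, 6.7]
gripper_width: 0.0127
gripper_force: 20.0
```

Emit:
{"api": "apply_moves", "payload": {
  "targets": [
    [0, 0, 0, 0, 0, 0, 0],
    [0, 0, 0, 0, 0, 0, 0],
    [0, 0, 0, 0, 0, 0, 0],
    [0, 0, 0, 0, 0, 0, 0],
    [0, 0, 0, 0, 0, 0, 0],
    [0, 0, 0, 0, 0, 0, 0],
    [0, 0, 0, 0, 0, 0, 0],
    [0, 0, 0, 0, 0, 0, 0],
    [0, 0, 0, 0, 0, 0, 0],
    [0, 0, 0, 0, 0, 0, 0],
    [0, 0, 0, 0, 0, 0, 0],
    [0, 0, 0, 0, 0, 0, 0],
    [0, 0, 0, 0, 0, 0, 0],
    [0, 0, 0, 0, 0, 0, 0],
    [0, 0, 0, 0, 0, 0, 0],
    [0, 0, 0, 0, 0, 0, 0],
    [0, 0, 0, 0, 0, 0, 0],
    [0, 0, 0, 0, 0, 0, 0],
    [0, 0, 0, 0, 0, 0, 0],
    [0, 0, 0, 0, 0, 0, 0]
  ]
}}

```text
time_s: 30.88
tcp_pos: [0.4784, -0.0372, 0.0683]
eef_rot: [-179.9, 0.0, -89.9]
contact_force: [-0.5, -2.0, 6.7]
gripper_width: 0.0126
gripper_force: 20.0
```

Emit:
{"api": "apply_moves", "payload": {
  "targets": [
    [0, 0, 0, 0, 0, 0, 0],
    [0, 0, 0, 0, 0, 0, 0],
    [0, 0, 0, 0, 0, 0, 0],
    [0, 0, 0, 0, 0, 0, 0],
    [0, 0, 0, 0, 0, 0, 0],
    [0, 0, 0, 0, 0, 0, 0],
    [0, 0, 0, 0, 0, 0, 0],
    [0, 0, 0, 0, 0, 0, 0],
    [0, 0, 0, 0, 0, 0, 0],
    [0, 0, 0, 0, 0, 0, 0],
    [0, 0, 0, 0, 0, 0, 0],
    [0, 0, 0, 0, 0, 0, 0],
    [0, 0, 0, 0, 0, 0, 0],
    [0, 0, 0, 0, 0, 0, 0],
    [0, 0, 0, 0, 0, 0, 0],
    [0, 0, 0, 0, 0, 0, 0],
    [0, 0, 0, 0, 0, 0, 0],
    [0, 0, 0, 0, 0, 0, 0],
    [0, 0, 0, 0, 0, 0, 0],
    [0, 0, 0, 0, 0, 0, 0]
  ]
}}

```text
time_s: 32.55
tcp_pos: [0.4784, -0.0372, 0.0682]
eef_rot: [-179.9, 0.0, -89.9]
contact_force: [0.1, -1.3, 7.8]
gripper_width: 0.013
gripper_force: 20.0
```

Run:
```python
from h import *
go((.4784,-.0372,.068,-90))
d=snap('top');b=d['frame'];g=cv2.cvtColor(b,cv2.COLOR_RGB2GRAY).astype(int)
print(g[204:212,346:396].mean(0).round().astype(int))
a=dict(np.load('top0.npz'))['frame']; print('bed brightness',a[185:195,332:372].mean(),b[185:195,332:372].mean(),'bar',a[163:172,330:390].mean(),b[163:172,330:390].mean())
s=dict(np.load('scene0.npz'))['frame'];s1=capture('scene')['frame'];print(s[255:280,245:290].mean(),s1[255:280,245:290].mean())
```

```text
at [ 0.4784 -0.0372  0.0682] [-179.87    0.    -89.9 ] F [ 0.1 -1.3  7.8] w 0.013 gf 20.0 t 32.55
turn [-0.0014  0.      0.0011] rows>=0.0  shift [0.     0.     0.0002] rows>=0.0
[113 113 113 113 113 113 114 123 139  86  32  20  25  52  58  45  25  18
  18  18  18  19  30  57  66  67  68  68  72  94 102 102 102 104 105 104
 104 103 102 102 101 101 100  98  98  99 101 102 102 100]
bed brightness 86.13583333333334 101.3075 bar 119.20802469135802 142.5395061728395
114.24740740740741 123.71348148148148
```

The clamp is still tight after 5.2 s, so I'll turn it off.

Emit:
{"api": "apply_moves", "payload": {
  "targets": [
    [0, 0, 0, 0, 0, 0, -0.0667],
    [0, 0, 0, 0, 0, 0, -0.0667],
    [0, 0, 0, 0, 0, 0, -0.0667],
    [0, 0, 0, 0, 0, 0, -0.0667],
    [0, 0, 0, 0, 0, 0, -0.0667],
    [0, 0, 0, 0, 0, 0, -0.0667],
    [0, 0, 0, 0, 0, 0, -0.0667],
    [0, 0, 0, 0, 0, 0, -0.0667],
    [0, 0, 0, 0, 0, 0, -0.0667],
    [0, 0, 0, 0, 0, 0, -0.0667],
    [0, 0, 0, 0, 0, 0, -0.0667],
    [0, 0, 0, 0, 0, 0, -0.0667],
    [0, 0, 0, 0, 0, 0, -0.0667],
    [0, 0, 0, 0, 0, 0, -0.0667],
    [0, 0, 0, 0, 0, 0, -0.0667],
    [0, 0, 0, 0, 0, 0, 0],
    [0, 0, 0, 0, 0, 0, 0],
    [0, 0, 0, 0, 0, 0, 0],
    [0, 0, 0, 0, 0, 0, 0]
  ]
}}

```text
time_s: 34.23
tcp_pos: [0.4785, -0.0372, 0.0683]
eef_rot: [-180.0, -0.1, 0.1]
contact_force: [0.6, -2.2, 7.1]
gripper_width: 0.0132
gripper_force: 20.0
```

Emit:
{"api": "apply_moves", "payload": {
  "targets": [
    [0.5, 0, 0, 0, 0, 0, 0],
    [0.5, 0, 0, 0, 0, 0, 0],
    [0.5, 0, 0, 0, 0, 0, 0],
    [0.5, 0, 0, 0, 0, 0, 0],
    [0.5, 0, 0, -0.035, 0, 0, 0],
    [0.5, 0, 0, -0.035, 0, 0, 0],
    [0, 0, 0, 0, 0, 0, 0],
    [0, 0, 0, 0, 0, 0, 0]
  ]
}}

```text
time_s: 34.9
tcp_pos: [0.4786, -0.0368, 0.1391]
eef_rot: [-179.9, -0.2, 0.1]
contact_force: [-0.4, -0.2, -0.5]
gripper_width: 0.0352
gripper_force: 0.0
```

Run:
```python
from h import *
go((.5562,.0763,.115,-90),(.5562,.0763,.08,-90))
d=snap('scene');f=d['frame'][170:310,220:380];cv2.imwrite('pics/s5.png',cv2.resize(f,(640,560),interpolation=cv2.INTER_CUBIC)[:,:,::-1])
```

```text
at [ 0.4786 -0.0368  0.1391] [-1.7992e+02 -2.3000e-01  1.1000e-01] F [-0.4 -0.2 -0.5] w 0.0352 gf 0.0 t 34.9
turn [-0.0027 -0.0014  1.0012] rows>=12.6  shift [-0.1131 -0.0776  0.0241] rows>=3.3
turn [0. 0. 0.] rows>=0.0  shift [ 0.    -0.     0.035] rows>=0.8
```

View pics/s5.png

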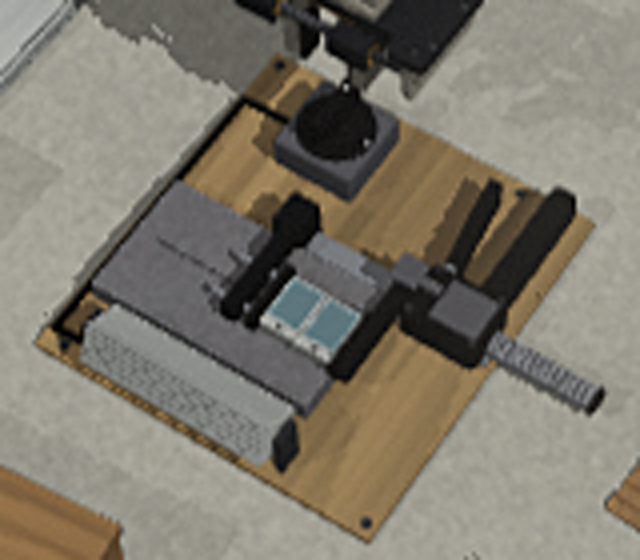

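The switch is off (bar along x) and the row is intact. Next, the release tab.

Emit:
{"api": "apply_moves", "payload": {
  "targets": [
    [0, 0, 0, 0, 0, 0, 0.0715],
    [0, 0, 0, 0, 0, 0, 0.0715],
    [0, 0, 0, 0, 0, 0, 0.0715],
    [0, 0, 0, 0, 0, 0, 0.0715],
    [0, 0, 0, 0, 0, 0, 0.0715],
    [0, 0, 0, 0, 0, 0, 0.0715],
    [0, 0, 0, 0, 0, 0, 0.0715],
    [0, 0, 0, 0, 0, 0, 0.0715],
    [0, 0, 0, 0, 0, 0, 0.0715],
    [0, 0, 0, 0, 0, 0, 0.0715],
    [0, 0, 0, 0, 0, 0, 0.0715],
    [0, 0, 0, 0, 0, 0, 0.0715],
    [0, 0, 0, 0, 0, 0, 0.0715],
    [0, 0, 0, 0, 0, 0, 0.0715],
    [0, -0.0283, -0.0194, 0, 0, 0, 0],
    [0, -0.0283, -0.0194, 0, 0, 0, 0],
    [0, -0.0283, -0.0194, 0, 0, 0, 0],
    [0, -0.0283, -0.0194, 0, 0, 0, 0],
    [0, 0, 0, 0, 0, 0, 0],
    [0, 0, 0, 0, 0, 0, 0]
  ]
}}

```text
time_s: 36.62
tcp_pos: [0.5547, 0.0771, 0.1351]
eef_rot: [179.8, -0.1, -89.9]
contact_force: [0.4, -0.1, -0.1]
gripper_width: 0.0004
gripper_force: 0.0
```

Run:
```python
from h import *
go((.5562,.0763,.08,-90))
```

```text
at [0.5547 0.0771 0.1351] [ 1.7983e+02 -7.0000e-02 -8.9900e+01] F [ 0.4 -0.1 -0.1] w 0.0004 gf 0.0 t 36.6167
turn [ 0.0019 -0.0008  0.0011] rows>=0.0  shift [ 0.0008 -0.0015  0.0551] rows>=1.3
```

Emit:
{"api": "apply_moves", "payload": {
  "targets": [
    [0, 0.0008, -0.0015, 0.03, 0, 0, 0],
    [0, 0, 0, 0.022, 0, 0, 0],
    [0, 0, 0, 0.004, 0, 0, 0],
    [0, 0, 0, 0.003, 0, 0, 0],
    [0, 0, 0, 0.002, 0, 0, 0],
    [0, 0, 0, 0, 0, 0, 0],
    [0, 0, 0, 0, 0, 0, 0]
  ]
}}

```text
time_s: 37.2
tcp_pos: [0.557, 0.0752, 0.0772]
eef_rot: [-179.9, 0.0, -90.0]
contact_force: [0.0, 0.5, -0.1]
gripper_width: 0.0005
gripper_force: 0.0
```

Emit:
{"api": "apply_moves", "payload": {
  "targets": [
    [0, 0, 0, 0.002, 0, 0, 0],
    [0, 0, 0, 0.002, 0, 0, 0],
    [0, 0, 0, 0, 0, 0, 0],
    [0, 0, 0, 0, 0, 0, 0],
    [0, 0, 0, 0, 0, 0, 0],
    [0, 0, 0, 0, 0, 0, 0],
    [0, 0, 0, 0, 0, 0, 0],
    [0, 0, 0, 0, 0, 0, 0],
    [0, 0, 0, 0, 0, 0, 0],
    [0, 0, 0, 0, 0, 0, 0],
    [0, 0, 0, 0, 0, 0, 0],
    [0, 0, 0, 0, 0, 0, 0]
  ]
}}

```text
time_s: 38.2
tcp_pos: [0.5568, 0.0752, 0.0724]
eef_rot: [-180.0, -0.0, -90.0]
contact_force: [2.0, -4.1, 4.6]
gripper_width: 0.0004
gripper_force: 2.7
```

Run:
```python
from h import *
go((.5562,.0763,.07,-90))
d=snap('top');g=cv2.cvtColor(d['frame'],cv2.COLOR_RGB2GRAY).astype(int)
print(g[204:212,346:416].mean(0).round().astype(int))
```

```text
at [0.5568 0.0752 0.0724] [-179.96   -0.    -89.98] F [ 2.  -4.1  4.6] w 0.0004 gf 2.7 t 38.2
turn [-0.0004 -0.      0.0003] rows>=0.0  shift [-0.0011  0.0006  0.0024] rows>=0.1
[ 36  36  36  36  36  36  36  35  34  34  37  48  56  56  54  52  63  71
  76  76  76  76  76  74  74  74  74  74  74  77  78  75  74  70  69  68
  58  30  14  13  19  45  60  62  60  37  19  18  20  19  19  20  34  61
  69  71  74  74  78 102 110 110 109 107  94  50  21  42  84 104]
```

Emit:
{"api": "apply_moves", "payload": {
  "targets": [
    [0, 0, 0, 0.002, 0, 0, 0],
    [0, 0, 0, 0.002, 0, 0, 0],
    [0, 0, 0, 0, 0, 0, 0],
    [0, 0, 0, 0, 0, 0, 0],
    [0, 0, 0, 0, 0, 0, 0],
    [0, 0, 0, 0, 0, 0, 0],
    [0, 0, 0, 0, 0, 0, 0],
    [0, 0, 0, 0, 0, 0, 0],
    [0, 0, 0, 0, 0, 0, 0],
    [0, 0, 0, 0, 0, 0, 0],
    [0, 0, 0, 0, 0, 0, 0],
    [0, 0, 0, 0, 0, 0, 0],
    [0, 0, 0, 0, 0, 0, 0],
    [0, 0, 0, 0, 0, 0, 0],
    [0, 0, 0, 0, 0, 0, 0],
    [0, 0, 0, 0, 0, 0, 0]
  ]
}}

```text
time_s: 39.58
tcp_pos: [0.5565, 0.0742, 0.0688]
eef_rot: [180.0, -0.1, -90.0]
contact_force: [1.0, -8.7, 10.1]
gripper_width: 0.0006
gripper_force: 5.2
```

Run:
```python
from h import *
go((.5562,.0763,.07,-90))
d=snap('top');g=cv2.cvtColor(d['frame'],cv2.COLOR_RGB2GRAY).astype(int)
print(g[204:212,346:416].mean(0).round().astype(int))
```

```text
at [0.5565 0.0742 0.0688] [ 1.800e+02 -7.000e-02 -8.998e+01] F [ 1.  -8.7 10.1] w 0.0006 gf 5.2 t 39.5833
turn [ 0.0001 -0.0008  0.0003] rows>=0.0  shift [-0.0021  0.0003 -0.0012] rows>=0.1
[ 36  36  36  37  36  36  36  36  35  35  37  46  56  57  54  51  61  71
  76  76  73  72  72  72  74  74  74  73  73  74  74  74  74  76  76  75
  75  74  73  73  73  72  72  71  66  65  67  69  55  32  22  22  27  54
  62  64  58  33  19  19  20  19  19  21  40  29  24  48  88 105]
```

The jaw is fully back (about 41 mm beyond its starting position). I'll lift and measure the fobs.

Emit:
{"api": "apply_moves", "payload": {
  "targets": [
    [0, 0, 0, -0.02, 0, 0, 0],
    [0, 0, 0, -0.035, 0, 0, 0],
    [0.65, 0.0355, 0, 0, 0, 0, 0],
    [0.65, 0.0355, 0, 0, 0, 0, 0],
    [0.65, 0.0355, 0, 0, 0, 0, 0],
    [0.65, 0, 0, 0, 0, 0, 0],
    [0.65, 0, 0, 0, 0, 0, 0],
    [0.65, 0, 0, 0, 0, 0, 0]
  ]
}}

```text
time_s: 40.3
tcp_pos: [0.5558, -0.0313, 0.1225]
eef_rot: [179.9, 0.0, -90.1]
contact_force: [-0.1, 0.1, -0.6]
gripper_width: 0.0353
gripper_force: 0.0
```

Run:
```python
from h import *
d=snap('top');f=d['frame']; hsv=cv2.cvtColor(f,cv2.COLOR_RGB2HSV)
m=cv2.inRange(hsv,(85,25,70),(105,255,255)); m[:160]=0;m[260:]=0;m[:,:300]=0;m[:,400:]=0
n,l,st,ce=cv2.connectedComponentsWithStats(m)
for i in range(1,n):
    if st[i,4]>40: print(st[i],ce[i],plane(d,*ce[i],.042)[:2],cv2.minAreaRect(np.argwhere(l==i)[:,::-1].astype(np.float32)))
g=cv2.cvtColor(f,cv2.COLOR_RGB2GRAY).astype(int); print(g[204:212,346:416].mean(0).round().astype(int))
go((.6195,.023,.12,-90))
```

```text
[54 54 54 54 54 54 54 55 55 55 55 55 55 56 55 56 56 56 56 56 56 55 54 54
 53 53 52 44 47 55 61 63 62 59 46 43 43 42 42 41 40 40 40 40 40 40 40 40
 40 39 39 39 39 39 39 39 39 39 38 39 39 39 39 39 39 38 29 20 16 16]
at [ 0.556  -0.0308  0.1226] [ 1.7994e+02  2.0000e-02 -8.9990e+01] F [-1.3 -0.2 -0.6] w 0.0392 gf 0.0 t 40.35
turn [0.0007 0.0002 0.0001] rows>=0.0  shift [-0.0538 -0.0635  0.0026] rows>=2.0
```

Run:
```python
from h import *
d=snap('scene');f=d['frame']; hsv=cv2.cvtColor(f,cv2.COLOR_RGB2HSV)
m=cv2.inRange(hsv,(85,25,70),(108,255,255)); m[:200]=0;m[300:]=0;m[:,:240]=0;m[:,350:]=0
n,l,st,ce=cv2.connectedComponentsWithStats(m)
for i in range(1,n):
    if st[i,4]>20: print(st[i],plane(d,*ce[i],.042)[:2])
c=f[200:290,240:345];cv2.imwrite('pics/s6.png',cv2.resize(c,(630,540),interpolation=cv2.INTER_CUBIC)[:,:,::-1])
```

```text
[287 240  14  12  97] [0.61468794 0.0237224 ]
[296 245  14  13 101] [0.61537673 0.05425693]
```

View pics/s6.png

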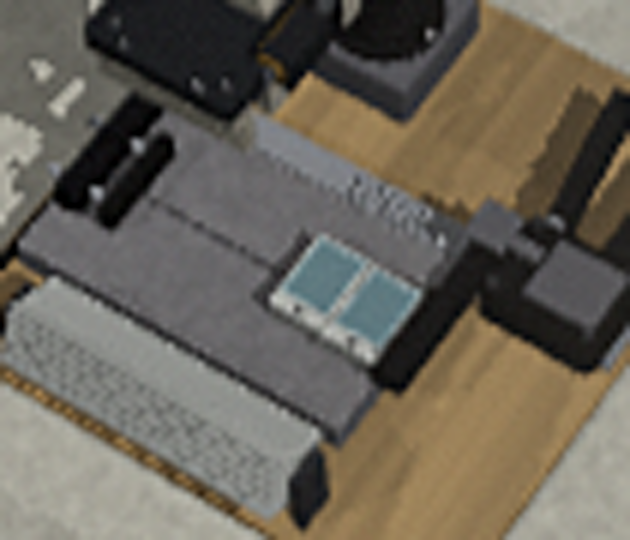

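The jaw is open and both fobs lie flat at y≈0.024 and 0.054. That was the last picture, so I'll work from numbers now. Picking the outer fob.

Emit:
{"api": "apply_moves", "payload": {
  "targets": [
    [0.65, -0.0274, -0.0318, 0, 0, 0, 0],
    [0.65, -0.0273, -0.0317, 0, 0, 0, 0],
    [0.65, 0, 0, 0, 0, 0, 0],
    [0.65, 0, 0, 0, 0, 0, 0],
    [0.65, 0, 0, 0.02, 0, 0, 0],
    [0.65, 0, 0, 0, 0, 0, 0]
  ]
}}

```text
time_s: 40.9
tcp_pos: [0.6171, 0.0236, 0.1]
eef_rot: [179.7, -0.0, -90.0]
contact_force: [-1.3, -0.7, -1.6]
gripper_width: 0.0568
gripper_force: 0.0
```

Run:
```python
from h import *
go((.6195,.0233,.0515,-90))
```

```text
at [0.6171 0.0236 0.1   ] [ 1.7972e+02 -3.0000e-02 -8.9970e+01] F [-1.3 -0.7 -1.6] w 0.0568 gf 0.0 t 40.9
turn [ 0.0032 -0.0003  0.0004] rows>=0.0  shift [ 0.0003 -0.0024  0.0485] rows>=1.2
```

Emit:
{"api": "apply_moves", "payload": {
  "targets": [
    [0.65, 0.0003, -0.001, 0.02, 0, 0, 0],
    [0.65, 0, 0, 0.018, 0, 0, 0],
    [0.65, 0, 0, 0.009, 0, 0, 0],
    [0.65, 0, 0, 0, 0, 0, 0],
    [0.3, 0, 0, 0, 0, 0, 0],
    [0.3, 0, 0, 0, 0, 0, 0],
    [0.3, 0, 0, 0, 0, 0, 0],
    [0.3, 0, 0, 0, 0, 0, 0],
    [0.3, 0, 0, 0, 0, 0, 0]
  ],
  "newtons": 25
}}

```text
time_s: 41.65
tcp_pos: [0.6212, 0.023, 0.0574]
eef_rot: [-179.9, 0.0, -90.0]
contact_force: [-2.3, 0.5, 5.0]
gripper_width: 0.0433
gripper_force: 25.0
```

Run:
```python
from h import *
go((.6195,.0233,.13,-90),(.46,-.15,.13,-90),(.46,-.15,.13,180),(.4535,-.3416,.13,180),(.4535,-.3416,.028,180))
```

```text
at [0.6212 0.023  0.0574] [-1.799e+02  3.000e-02 -8.997e+01] F [-2.3  0.5  5. ] w 0.0433 gf 25.0 t 41.65
turn [-0.0011  0.0003  0.0003] rows>=0.0  shift [-0.0003  0.0017 -0.0726] rows>=1.7
turn [0. 0. 0.] rows>=0.0  shift [0.1733 0.1595 0.    ] rows>=5.6
turn [-0. -0.  1.] rows>=12.6  shift [0. 0. 0.] rows>=0.0
turn [0. 0. 0.] rows>=0.0  shift [ 0.0065 -0.1916 -0.    ] rows>=4.6
turn [0. 0. 0.] rows>=0.0  shift [ 0.    -0.     0.102] rows>=2.4
```

The grip is shallow (tips at 38 mm against a fob top of 42), so I'll reopen, go 5.5 mm lower and regrip.

Emit:
{"api": "apply_moves", "payload": {
  "targets": [
    [0.65, 0, 0, 0, 0, 0, 0],
    [0.65, 0, 0, 0, 0, 0, 0],
    [0.65, 0, 0, 0, 0, 0, 0],
    [0.65, 0, 0, 0.0055, 0, 0, 0],
    [0.65, 0, 0, 0, 0, 0, 0],
    [0.3, 0, 0, 0, 0, 0, 0],
    [0.3, 0, 0, 0, 0, 0, 0],
    [0.3, 0, 0, 0, 0, 0, 0],
    [0.3, 0, 0, 0, 0, 0, 0],
    [0.3, 0, 0, 0, 0, 0, 0]
  ],
  "newtons": 25
}}

```text
time_s: 42.48
tcp_pos: [0.6205, 0.0227, 0.0506]
eef_rot: [180.0, -0.0, -90.0]
contact_force: [-0.2, 0.1, -0.6]
gripper_width: 0.0433
gripper_force: 25.0
```

Emit:
{"api": "apply_moves", "payload": {
  "targets": [
    [0.3, 0, 0, -0.03, 0, 0, 0],
    [0.3, 0, 0, -0.03, 0, 0, 0],
    [0.3, 0, 0, -0.02, 0, 0, 0],
    [0.3, 0.0288, 0.0267, 0, 0, 0, 0],
    [0.3, 0.0288, 0.0267, 0, 0, 0, 0],
    [0.3, 0.0288, 0.0267, 0, 0, 0, 0],
    [0.3, 0.0288, 0.0267, 0, 0, 0, 0],
    [0.3, 0.0288, 0.0267, 0, 0, 0, 0],
    [0.3, 0.0288, 0.0267, 0, 0, 0, 0]
  ]
}}

```text
time_s: 43.23
tcp_pos: [0.4589, -0.151, 0.1308]
eef_rot: [-180.0, 0.0, -90.0]
contact_force: [0.6, -0.8, -1.2]
gripper_width: 0.0437
gripper_force: 25.0
```

Emit:
{"api": "apply_moves", "payload": {
  "targets": [
    [0.3, 0, 0, 0, 0, 0, 0.0714],
    [0.3, 0, 0, 0, 0, 0, 0.0714],
    [0.3, 0, 0, 0, 0, 0, 0.0714],
    [0.3, 0, 0, 0, 0, 0, 0.0714],
    [0.3, 0, 0, 0, 0, 0, 0.0714],
    [0.3, 0, 0, 0, 0, 0, 0.0714],
    [0.3, 0, 0, 0, 0, 0, 0.0714],
    [0.3, 0, 0, 0, 0, 0, 0.0714],
    [0.3, 0, 0, 0, 0, 0, 0.0714],
    [0.3, 0, 0, 0, 0, 0, 0.0714],
    [0.3, 0, 0, 0, 0, 0, 0.0714],
    [0.3, 0, 0, 0, 0, 0, 0.0714],
    [0.3, 0, 0, 0, 0, 0, 0.0714],
    [0.3, 0, 0, 0, 0, 0, 0.0714],
    [0.3, 0.0013, -0.0383, 0, 0, 0, 0],
    [0.3, 0.0013, -0.0383, 0, 0, 0, 0],
    [0.3, 0.0013, -0.0383, 0, 0, 0, 0],
    [0.3, 0.0013, -0.0383, 0, 0, 0, 0],
    [0.3, 0.0013, -0.0383, 0, 0, 0, 0],
    [0.3, 0, 0, 0, 0, 0, 0]
  ]
}}

```text
time_s: 44.9
tcp_pos: [0.4537, -0.3468, 0.1304]
eef_rot: [-179.9, 0.0, 179.9]
contact_force: [1.3, 1.0, -0.6]
gripper_width: 0.0435
gripper_force: 25.0
```

Run:
```python
from h import *
go((.4535,-.3416,.027,180))
```

```text
at [ 0.4537 -0.3468  0.1304] [-179.93    0.    179.86] F [ 1.3  1.  -0.6] w 0.0435 gf 25.0 t 44.9
turn [-0.0008  0.     -0.0016] rows>=0.0  shift [0.0002 0.0052 0.1034] rows>=2.5
```

Emit:
{"api": "apply_moves", "payload": {
  "targets": [
    [0.3, 0, 0, 0, 0, 0, 0],
    [0.3, 0, 0, 0.035, 0, 0, 0],
    [0.3, 0, 0, 0.035, 0, 0, 0],
    [0.3, 0, 0, 0.02, 0, 0, 0],
    [0.3, 0, 0, 0.01, 0, 0, 0],
    [0.3, 0, 0, 0, 0, 0, 0],
    [0.3, 0, 0, 0, 0, 0, 0]
  ]
}}

```text
time_s: 45.48
tcp_pos: [0.4546, -0.3411, 0.0312]
eef_rot: [-180.0, -0.0, -179.9]
contact_force: [-0.2, 0.1, -0.1]
gripper_width: 0.0438
gripper_force: 25.0
```

Four millimetres more, then release, lift and return for fob A.

Emit:
{"api": "apply_moves", "payload": {
  "targets": [
    [0.3, 0, 0, 0.0025, 0, 0, 0],
    [0.3, 0, 0, 0.0015, 0, 0, 0],
    [0.3, 0, 0, 0, 0, 0, 0],
    [0.62, 0, 0, 0, 0, 0, 0],
    [0.62, 0, 0, 0, 0, 0, 0],
    [0.62, 0, 0, 0, 0, 0, 0],
    [0.62, 0, 0, 0, 0, 0, 0],
    [0.62, 0, 0, -0.035, 0, 0, 0],
    [0.62, 0, 0, -0.035, 0, 0, 0],
    [0.62, 0, 0, -0.035, 0, 0, 0],
    [0.65, 0, 0.038, 0, 0, 0, 0],
    [0.65, 0, 0.038, 0, 0, 0, 0],
    [0.65, 0, 0.038, 0, 0, 0, 0],
    [0.65, 0, 0.038, 0, 0, 0, 0],
    [0.65, 0, 0.038, 0, 0, 0, 0]
  ]
}}

```text
time_s: 46.73
tcp_pos: [0.4536, -0.1501, 0.1319]
eef_rot: [180.0, 0.0, -180.0]
contact_force: [2.3, 0.4, -0.7]
gripper_width: 0.0567
gripper_force: 0.0
```

Emit:
{"api": "apply_moves", "payload": {
  "targets": [
    [0.65, 0, 0, 0, 0, 0, -0.0714],
    [0.65, 0, 0, 0, 0, 0, -0.0714],
    [0.65, 0, 0, 0, 0, 0, -0.0714],
    [0.65, 0, 0, 0, 0, 0, -0.0714],
    [0.65, 0, 0, 0, 0, 0, -0.0714],
    [0.65, 0, 0, 0, 0, 0, -0.0714],
    [0.65, 0, 0, 0, 0, 0, -0.0714],
    [0.65, 0, 0, 0, 0, 0, -0.0714],
    [0.65, 0, 0, 0, 0, 0, -0.0714],
    [0.65, 0, 0, 0, 0, 0, -0.0714],
    [0.65, 0, 0, 0, 0, 0, -0.0714],
    [0.65, 0, 0, 0, 0, 0, -0.0714],
    [0.65, 0, 0, 0, 0, 0, -0.0714],
    [0.65, 0, 0, 0, 0, 0, -0.0714],
    [0.65, 0, 0, 0, 0, 0, 0]
  ]
}}

```text
time_s: 47.98
tcp_pos: [0.4539, -0.1516, 0.1318]
eef_rot: [-180.0, 0.0, -89.7]
contact_force: [-1.2, -0.3, 0.2]
gripper_width: 0.0569
gripper_force: 0.0
```

```bash
cat >> h.py <<'E'
def blue(cam,z,r0,r1,c0,c1):
    d=snap(cam);hsv=cv2.cvtColor(d['frame'],cv2.COLOR_RGB2HSV);m=np.zeros((480,640),np.uint8)
    m[r0:r1,c0:c1]=cv2.inRange(hsv,(85,25,60),(110,255,255))[r0:r1,c0:c1]
    n,l,st,ce=cv2.connectedComponentsWithStats(m)
    for i in range(1,n):
        if st[i,4]>20: print(cam,st[i],plane(d,*ce[i],z)[:2].round(4),cv2.minAreaRect(np.array([plane(d,u,v,z)[:2] for v,u in np.argwhere(l==i)],np.float32)))
E
python3 - <<'E'
from h import *
blue('scene',.042,200,300,240,350); blue('top',.042,160,260,300,400); blue('top',.017,205,320,480,555)
go((.6195,.0535,.13,-90),(.6195,.0535,.05,-90))
E
```

```text
scene [296 245  14  13 101] [0.6154 0.054 ] ((0.6148417592048645, 0.05403480306267738), (0.025310644879937172, 0.03399982675909996), 89.39701080322266)
top [328 200  12  16 180] [0.6158 0.0524] ((0.616690993309021, 0.052472323179244995), (0.023487046360969543, 0.03216850757598877), 88.83404541015625)
at [ 0.4538 -0.1516  0.1317] [180.     0.   -90.21] F [-0.5 -0.3 -0.2] w 0.0568 gf 0.0 t 48.1333
turn [ 0.      0.     -0.0023] rows>=0.0  shift [-0.2051 -0.1657  0.0017] rows>=6.3
turn [0. 0. 0.] rows>=0.0  shift [ 0.   -0.    0.08] rows>=1.9
```

Emit:
{"api": "apply_moves", "payload": {
  "targets": [
    [0.65, -0.0293, -0.0237, 0, 0, 0, 0],
    [0.65, -0.0293, -0.0237, 0, 0, 0, 0],
    [0.65, -0.0293, -0.0237, 0, 0, 0, 0],
    [0.65, -0.0293, -0.0237, 0, 0, 0, 0],
    [0.65, -0.0293, -0.0237, 0, 0, 0, 0],
    [0.65, -0.0293, -0.0237, 0, 0, 0, 0],
    [0.65, -0.0293, -0.0235, 0, 0, 0, 0],
    [0.65, 0, 0, 0, 0, 0, 0],
    [0.65, 0, 0, 0, 0, 0, 0],
    [0.65, 0, 0, 0, 0, 0, 0],
    [0.65, 0, 0, 0.03, 0, 0, 0],
    [0.65, 0, 0, 0, 0, 0, 0],
    [0.65, 0, 0, 0, 0, 0, 0]
  ]
}}

```text
time_s: 49.22
tcp_pos: [0.6179, 0.0522, 0.1009]
eef_rot: [179.8, -0.1, -90.1]
contact_force: [0.1, -0.2, 0.7]
gripper_width: 0.0569
gripper_force: 0.0
```

Run:
```python
from h import *
go((.6195,.053,.0505,-90))
blue('top',.017,205,320,480,555); blue('scene',.017,130,205,175,265)
```

```text
at [0.6179 0.0522 0.1009] [ 1.7981e+02 -7.0000e-02 -9.0100e+01] F [ 0.1 -0.2  0.7] w 0.0569 gf 0.0 t 49.2167
turn [ 0.0021 -0.0008 -0.0011] rows>=0.0  shift [-0.0008 -0.0016  0.0504] rows>=1.2
top [508 275  16  12 180] [ 0.453  -0.3396] ((0.45294785499572754, -0.3387795090675354), (0.032509662210941315, 0.02374251000583172), 88.86197662353516)
scene [222 152  12   9  71] [ 0.4531 -0.3377] ((0.45315995812416077, -0.3379095792770386), (0.03288237005472183, 0.025333130732178688), 88.1693344116211)
```

Fob B lies flat in the tray at (0.453,-0.34). Picking fob A.

Emit:
{"api": "apply_moves", "payload": {
  "targets": [
    [0.65, -0.0008, -0.001, 0.02, 0, 0, 0],
    [0.65, 0, 0, 0.018, 0, 0, 0],
    [0.65, 0, 0, 0.0115, 0, 0, 0],
    [0.65, 0, 0, 0, 0, 0, 0],
    [0.65, 0, 0, 0, 0, 0, 0]
  ]
}}

```text
time_s: 49.73
tcp_pos: [0.6207, 0.0541, 0.0526]
eef_rot: [180.0, -0.0, -90.0]
contact_force: [-0.2, -0.6, 0.9]
gripper_width: 0.057
gripper_force: 0.0
```

Emit:
{"api": "apply_moves", "payload": {
  "targets": [
    [0.65, 0, 0, 0.0015, 0, 0, 0],
    [0.3, 0, 0, 0, 0, 0, 0],
    [0.3, 0, 0, 0, 0, 0, 0],
    [0.3, 0, 0, 0, 0, 0, 0],
    [0.3, 0, 0, 0, 0, 0, 0],
    [0.3, 0, 0, 0, 0, 0, 0]
  ],
  "newtons": 25
}}

```text
time_s: 50.23
tcp_pos: [0.6209, 0.0545, 0.0514]
eef_rot: [-179.9, 0.0, -90.0]
contact_force: [-1.7, 0.7, 5.7]
gripper_width: 0.0436
gripper_force: 25.0
```

Run:
```python
from h import *
go((.6207,.0541,.13,-90),(.5335,-.15,.13,-90),(.5335,-.15,.13,180),(.5335,-.3416,.13,180))
```

```text
at [0.6209 0.0545 0.0514] [-1.7994e+02  1.0000e-02 -8.9970e+01] F [-1.7  0.7  5.7] w 0.0436 gf 25.0 t 50.2333
turn [-0.0006  0.0001  0.0003] rows>=0.0  shift [ 0.0004  0.0002 -0.0786] rows>=1.9
turn [0. 0. 0.] rows>=0.0  shift [0.2041 0.0872 0.    ] rows>=5.3
turn [-0. -0.  1.] rows>=12.6  shift [0. 0. 0.] rows>=0.0
turn [0. 0. 0.] rows>=0.0  shift [-0.     -0.1916 -0.    ] rows>=4.6
```

Emit:
{"api": "apply_moves", "payload": {
  "targets": [
    [0.3, 0, 0, -0.03, 0, 0, 0],
    [0.3, 0, 0, -0.03, 0, 0, 0],
    [0.3, 0, 0, -0.019, 0, 0, 0],
    [0.3, 0.034, 0.0151, 0, 0, 0, 0],
    [0.3, 0.034, 0.0151, 0, 0, 0, 0],
    [0.3, 0.034, 0.0151, 0, 0, 0, 0],
    [0.3, 0.034, 0.0151, 0, 0, 0, 0],
    [0.3, 0.034, 0.0151, 0, 0, 0, 0],
    [0.3, 0.034, 0.0151, 0, 0, 0, 0]
  ]
}}

```text
time_s: 50.98
tcp_pos: [0.5289, -0.1509, 0.1297]
eef_rot: [-180.0, 0.0, -90.0]
contact_force: [0.8, 0.2, -1.0]
gripper_width: 0.0438
gripper_force: 25.0
```

Emit:
{"api": "apply_moves", "payload": {
  "targets": [
    [0.3, 0, 0, 0, 0, 0, 0.0714],
    [0.3, 0, 0, 0, 0, 0, 0.0714],
    [0.3, 0, 0, 0, 0, 0, 0.0714],
    [0.3, 0, 0, 0, 0, 0, 0.0714],
    [0.3, 0, 0, 0, 0, 0, 0.0714],
    [0.3, 0, 0, 0, 0, 0, 0.0714],
    [0.3, 0, 0, 0, 0, 0, 0.0714],
    [0.3, 0, 0, 0, 0, 0, 0.0714],
    [0.3, 0, 0, 0, 0, 0, 0.0714],
    [0.3, 0, 0, 0, 0, 0, 0.0714],
    [0.3, 0, 0, 0, 0, 0, 0.0714],
    [0.3, 0, 0, 0, 0, 0, 0.0714],
    [0.3, 0, 0, 0, 0, 0, 0.0714],
    [0.3, 0, 0, 0, 0, 0, 0.0714],
    [0.3, 0, -0.0383, 0, 0, 0, 0],
    [0.3, 0, -0.0383, 0, 0, 0, 0],
    [0.3, 0, -0.0383, 0, 0, 0, 0],
    [0.3, 0, -0.0383, 0, 0, 0, 0],
    [0.3, 0, -0.0383, 0, 0, 0, 0],
    [0.3, 0, 0, 0, 0, 0, 0]
  ]
}}

```text
time_s: 52.65
tcp_pos: [0.5296, -0.3466, 0.129]
eef_rot: [-179.9, -0.0, 179.8]
contact_force: [1.6, 1.1, -0.3]
gripper_width: 0.0439
gripper_force: 25.0
```

Emit:
{"api": "apply_moves", "payload": {
  "targets": [
    [0.3, 0, 0, 0, 0, 0, 0],
    [0.3, 0, 0, 0.035, 0, 0, 0],
    [0.3, 0, 0, 0.035, 0, 0, 0],
    [0.3, 0, 0, 0.02, 0, 0, 0],
    [0.3, 0, 0, 0.01, 0, 0, 0],
    [0.3, 0, 0, 0, 0, 0, 0],
    [0.3, 0, 0, 0, 0, 0, 0]
  ]
}}

```text
time_s: 53.23
tcp_pos: [0.5308, -0.3406, 0.0302]
eef_rot: [-180.0, 0.0, -179.9]
contact_force: [0.3, -0.0, -0.6]
gripper_width: 0.0435
gripper_force: 25.0
```

Emit:
{"api": "apply_moves", "payload": {
  "targets": [
    [0.3, 0, 0, 0.002, 0, 0, 0],
    [0.3, 0, 0, 0.0012, 0, 0, 0],
    [0.3, 0, 0, 0, 0, 0, 0],
    [0.62, 0, 0, 0, 0, 0, 0],
    [0.62, 0, 0, 0, 0, 0, 0],
    [0.62, 0, 0, 0, 0, 0, 0],
    [0.62, 0, 0, 0, 0, 0, 0],
    [0.62, 0, 0, -0.035, 0, 0, 0],
    [0.62, 0, 0, -0.035, 0, 0, 0],
    [0.62, 0, 0, -0.035, 0, 0, 0],
    [0.65, 0.01, 0.038, -0.01, 0, 0, 0],
    [0.65, 0.01, 0.038, -0.01, 0, 0, 0],
    [0.65, 0.01, 0.038, 0, 0, 0, 0],
    [0.65, 0.01, 0.038, 0, 0, 0, 0],
    [0.65, 0.01, 0.038, 0, 0, 0, 0],
    [0.65, 0.01, 0.038, 0, 0, 0, 0],
    [0.65, 0.01, 0.038, 0, 0, 0, 0],
    [0.65, 0.01, 0.038, 0, 0, 0, 0],
    [0.65, 0, 0, 0, 0, 0, 0],
    [0.65, 0, 0, 0, 0, 0, 0]
  ]
}}

```text
time_s: 54.9
tcp_pos: [0.4498, -0.0352, 0.152]
eef_rot: [180.0, 0.1, -179.7]
contact_force: [-0.3, -0.3, 0.2]
gripper_width: 0.0572
gripper_force: 0.0
```

Run:
```python
from h import *
go((.45,0,.15,180))
blue('top',.017,205,320,480,555); blue('scene',.017,130,205,175,265)
d=snap('top');W=pts(d)
for u,v in((516,245),(516,281)): print(proj(d,(.453,-.34,.017)).round(),proj(d,(.53,-.34,.017)).round())
for p in((.453,-.34,.017),(.53,-.34,.017)):
    u,v=proj(d,p).round().astype(int);r=W[v-3:v+4,u-4:u+5,2];print('z',np.nanmedian(r))
s=snap('scene');f0=dict(np.load('scene0.npz'))['frame'];df=np.abs(s['frame'].astype(int)-f0).mean(2)
print('switch box/jaw diff vs start (handle region)',df[185:215,285:325].mean())
g=cv2.cvtColor(d['frame'],cv2.COLOR_RGB2GRAY).astype(int);print(g[204:212,376:416].mean(0).round().astype(int))
```

```text
at [ 0.4498 -0.0352  0.152 ] [ 1.7997e+02  7.0000e-02 -1.7967e+02] F [-0.3 -0.3  0.2] w 0.0572 gf 0.0 t 54.9
turn [0.0003 0.0008 0.0036] rows>=0.0  shift [-0.0002  0.0352  0.002 ] rows>=0.8
top [507 241  16  12 181] [ 0.5269 -0.3387] ((0.5266051888465881, -0.33930703997612), (0.032827578485012054, 0.023916808888316154), 88.85518646240234)
top [509 275  15  12 180] [ 0.4529 -0.3396] ((0.45293059945106506, -0.33964627981185913), (0.030775802209973335, 0.023742612451314926), 88.86185455322266)
scene [221 152  13   9  71] [ 0.4531 -0.3379] ((0.4528690278530121, -0.3379043638706207), (0.03298762068152428, 0.02469862811267376), 87.77359771728516)
scene [206 168  13  10  75] [ 0.5272 -0.3373] ((0.5271434783935547, -0.3374413847923279), (0.03226807713508606, 0.025516772642731667), 88.58340454101562)
[516. 280.] [515. 245.]
[516. 280.] [515. 245.]
z 0.01785255196258051
z 0.01819799847154191
switch box/jaw diff vs start (handle region) 5.640833333333332
[104 104 104 106 107 106 105 104 104 103 103 102 101  99  95  94  96  95
  65  32  21  20  26  51  60  62  56  32  18  18  19  18  17  20  38  27
  23  47  85 101]
```

```bash
python3 -c "
from plant import close_job;print(close_job())"
```

```text
the job is handed in; nothing more can be done
None
```

I handed the job in at about 55 s. Both fobs were clamped, lit for about 5 s and released, and now lie flat and apart in the tray. By my measurements the switch is off and the jaw is fully open, but I couldn't see the light itself, and the hand-in gave no verdict.

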